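# Empty the latched tumbling pot into its tray

## Robot

A 6-joint arm with a two-finger parallel gripper is mounted at the origin on a cart in front of the work surface, level with it; the furniture and walls round the work are solid. World frame = base frame: x ahead of the robot, y to its left, z up, the work surface at z = 0. Lengths are in m, angles in rad, forces in N, time in s.
With the tool pointing down it reaches from about 0.25 to 0.85 m from the base axis. Payload 12.5 kg.
Tool frame: the origin (TCP) lies on the centre line of the jaws, within the pads' length; the fingertips stand 19 mm ahead of it and the grasp point (between the pads) is the TCP; z points along the fingers, y is the line along which they close (so a half turn about z gives the same grasp; the last joint's range is limited). The gripper opens to 93 mm and grips with 3 to 60 N. Pads are 15 mm wide; open, the fingers measure 128 mm over their backs; the gripper's body (75 mm by 188 mm) begins 65 mm behind the grasp point.
Start: joints at [1.263, 0.351, 1.652, -0, 1.139, -0.085], TCP at [0.121, 0.536, 0.238] pointing down, gripper open.
Joint ranges: [-2.75, 2.75], [-0.79, 2.1], [0.01, 2.65], [-1.57, 4.71], [0.07, 3.14], [-2.87, 2.87]. Speed limits (rad/s): [2.22, 2.22, 2.79, 3.14, 3.14, 3.14].

## Interface

Orientations are given as [roll, pitch, yaw] about the fixed x, y, z axes, in that order (R = Rz(yaw) Ry(pitch) Rx(roll)).
In Python, from cell import arm gives the robot as it stands.
- The arm moves only by the shell command python3 jog.py 'ROWS' [OPENING]. ROWS is rows parted by semicolons, their numbers by spaces, 1 to 8 of them, each of 6 numbers: dx, dy, dz in m, then a rotation vector rx, ry, rz in rad; each row shifts and turns the commanded pose from where the row before left it, along the tool's axes as they then stand; what a row does not reach is not made up. A row lasts 1/10 s, in which the tool goes at most 0.05 m and 0.15 rad, less where a joint would pass 70% of its speed; a pose out of reach is approached as far as the arm can. OPENING is the finger opening in m, set as the command begins (- or left out keeps the last). The fingers move at their own pace and stop on an object; the grip force is fixed at half the most. Time passes only in rows, so rows that do not move let the fingers close. It prints the time, the measured TCP pose, the force, the opening and the grip force at its end.
- arm.get_state(): the state, without advancing time (a new reading comes with each control period).
- arm.read_camera(name): name is "scene" or "top"; returns a dict with "frame" (420x560x3 uint8, blue, green, red), "fx", "fy", "cx", "cy" (pixels), "rvec" (rotation vector, rad) and "tvec" (3), from world to camera coordinates, as OpenCV has them. Camera axes: x right, y down, z forward; pixel columns grow to the right and rows downward; lengths in m; the calibration is good to about 2 mm. A picture is of the moment at which its call begins. There is no depth.
- arm.job_done(): hands the job in; it is judged then, once.
The state is a dict: "t": time; "q": joint angles; "joint_vel": joint speeds; "joint_torque": joint torques, N m; "position": TCP position; "tcp_rot": TCP orientation; "contact_force": force on the tool from outside, world axes, zero at the start; "ft_torque": the same for the moment, N m; "grip_width": finger opening in m; "gripper_force": force on a finger pad.
Only numpy, scipy, OpenCV 4.12 (cv2) and the standard library are available. Lean on these libraries where they do the work, as an engineer would, in place of code of your own. Each camera call takes 0.05 s, during which the arm holds its last target. There are 200 camera calls.

## Task

The tumbling pot on the bench stand is locked upright by its sprung latch pin: knock the pin in with the mallet, hitting it squarely along its slope, so that the pot is freed and nods forward, then lay the mallet down on the bench. Take the pot by its bail handle, the round bar above its rim, and tip it right over until all three blocks have dropped into the tray below, then swing it back upright until the latch snaps out and holds it, and let go. Work the pin only with the mallet, let the blocks fall out rather than reaching in for them, and leave the tray and the other things on the bench where they are.

Things in the scene. Friction and masses are not known exactly. Their poses are not given: they have to be found in the camera images.
- stand: Grey trunnion stand, fixed, 215 x 130 x 216 mm. Origin on the bench under the pot's middle. x: trunnion axis, away from the robot (within 0.25 rad); y: the way the pot pours (robot's left); z up. The trunnion axis runs at y 0, z 190 mm. Cheek plates at x = -84..-77 and 77..84 mm. Catch and latch sit outside the near cheek, x = -121..-84 mm, on the -y side.
- pot (a joint): Angle of the round steel pot about the trunnion, rad: 0 upright on its back stop, grows as its mouth tips to the stand's +y, limit 2.5. Pot 120 mm across, 100 mm deep, rim 48 mm above and bottom 52 mm below the axis. Freed, it nods by its spring to rest at about 0.6 rad; holding it at 2.4 takes about 4 N at the bail. Blocks slide out between 1.7 and 2.3 rad.
- bail_grip (a point): Middle of the pot's bail handle: a round black bar 18 mm thick, 120 mm long, parallel to the stand's x, free above and at both sides, between legs at x = -72 and 72 mm. Turns with the pot on a 125 mm radius about the trunnion: at pot angle 0 it is at y -80, z +96 mm from the axis (286 mm over the bench) and moves up, over and down to +y. It may turn in the fingers.
- latch_pin (a joint): How far the sprung pin is pushed in, m: 0 out, 0.016 hard stop. Spring 4 N at 0, 7 N at 9 mm, 9.5 N at the stop. Pushed 9 mm or more it frees the pot, which swings past by itself within 0.3 s; let go, the pin springs out. On the way back to 0 the pot's roller rides the pin in (about 4 N at the bail) and the pin snaps out at pot angle under 0.03 rad, locking the pot.
- pin_head (a point): Centre of the struck face of the latch pin's steel mushroom head (21 mm across, 20 mm proud of its guide block); moves with the pin. Its z axis is the pin's axis, pointing out: 35 degrees above horizontal, to the stand's -y. Pushed in along -z. Its x is the stand's x. With the pin out it is at stand x -104, y -98, z 259 mm.
- mallet: Soft-faced mallet lying on its side on the bench, 0.3 kg. Origin at the head's centre, 20 mm over the bench. y: axis of the head (90 mm face to face, each round 40 mm face is 45 mm from the origin); x: along the wooden handle to the pommel (180 mm); z up as it lies. Grip the flat-sided neck of the handle, 26 mm wide along y, 22 mm high, x = 39 to 100 mm.
- tray: Open black box under the pot, between the cheeks, standing loose on the bench, 179 x 146 x 46 mm; origin at the middle of its underside, its x axis (the 179 mm length) along the stand's y axis. Inside x = -84..87 mm, y = -70..70 mm, floor 2 mm thick.
- block_a: One of three alike bare aluminium valve blocks in the pot, 26 x 26 x 60 mm with a round boss on one end, 0.09 kg; origin at its middle, z along its length.
- block_b: One of three alike bare aluminium valve blocks in the pot, 26 x 26 x 60 mm with a round boss on one end, 0.09 kg; origin at its middle, z along its length.
- block_c: One of three alike bare aluminium valve blocks in the pot, 26 x 26 x 60 mm with a round boss on one end, 0.09 kg; origin at its middle, z along its length.
- multimeter: Bystander to be left alone: hand multimeter lying flat, 150 x 79 x 41 mm.
- flux_can: Bystander to be left alone: upright round can with a black cap, 53 mm across, 107 mm high.
- reel_0: Bystander to be left alone: solder reel standing on its black flange, 52 mm across, 31 mm high.
- tape_measure: Bystander to be left alone: pocket tape measure standing on its edge, 34 x 65 x 58 mm.
- side_cutter: Bystander to be left alone: side-cutting pliers lying flat, 118 x 44 x 11 mm.

How it is judged:
On the way, in this order (a step that is already met when the one before it is completed fails the run):
1. the held mallet knocks the latch pin in by at least 8 mm, its head within 20 degrees of the pin's axis (contact force between mallet and latch_pin above 1 N and value of joint latch_pin above 0.008 m and angle between the y axis of mallet and the z axis of pin_head, either way round below 0.35 rad and contact force between the fingers and mallet above 1 N).
2. the mallet lies let go on the bench (height (world z) of mallet below 0.06 m and contact force between the fingers and mallet below 0.1 N and linear speed of mallet below 0.03 m/s), for 0.2 s.
3. the pot is tipped over (1.4 rad or more) and all three blocks are in the tray (value of joint pot above 1.4 rad and x of block_a in the frame of tray between -0.084 and 0.087 m and y of block_a in the frame of tray between -0.07 and 0.07 m and z of block_a in the frame of tray between 0 and 0.055 m and x of block_b in the frame of tray between -0.084 and 0.087 m and y of block_b in the frame of tray between -0.07 and 0.07 m and z of block_b in the frame of tray between 0 and 0.055 m and x of block_c in the frame of tray between -0.084 and 0.087 m and y of block_c in the frame of tray between -0.07 and 0.07 m and z of block_c in the frame of tray between 0 and 0.055 m), for 0.1 s.
At the end, for the whole second after the job is handed in: The pot stands upright (within 0.035 rad) and locked, the latch pin out to within 2 mm; all three blocks lie at rest inside the tray (block centres within its walls and under 55 mm above its underside); the mallet lies at rest on the bench outside the tray (head centre under 60 mm) (value of joint pot below 0.035 rad and value of joint latch_pin below 0.002 m and velocity of joint pot below 0.05 rad/s and x of block_a in the frame of tray between -0.084 and 0.087 m and y of block_a in the frame of tray between -0.07 and 0.07 m and z of block_a in the frame of tray between 0 and 0.055 m and x of block_b in the frame of tray between -0.084 and 0.087 m and y of block_b in the frame of tray between -0.07 and 0.07 m and z of block_b in the frame of tray between 0 and 0.055 m and x of block_c in the frame of tray between -0.084 and 0.087 m and y of block_c in the frame of tray between -0.07 and 0.07 m and z of block_c in the frame of tray between 0 and 0.055 m and linear speed of each of block_a, block_b, block_c, mallet below 0.03 m/s and height (world z) of mallet between 0.01 and 0.06 m and horizontal distance between mallet and tray above 0.12 m and angular speed of mallet below 0.3 rad/s); the robot touches nothing.
It fails at once if the latch pin pushed by the gripper or arm (contact force between any of the fingers, the arm and latch_pin above 3 N).
It fails at once if a block touched by the gripper (contact force between the fingers and block_a above 1 N or contact force between the fingers and block_b above 1 N or contact force between the fingers and block_c above 1 N).
It fails at once if the mallet dropped or thrown (faster than 1 m/s out of the fingers) (linear speed of mallet above 1 m/s and contact force between the fingers and mallet below 0.1 N).
It fails at once if the tray shoved more than 40 mm (distance of tray from where it was at the start of the episode above 0.04 m).
It fails at once if a bystander moved more than 30 mm (distance of any of multimeter, flux_can, reel_0, tape_measure, side_cutter from where it was at the start of the episode above 0.03 m).
It also fails if it takes over 72 s, if anything falls off the work surface, if the arm or the gripper's body presses on something with over 40 N, if the wrist force passes 120 N, or if a joint passes its speed limit or range.

## Working session

There is one attempt and no reset: what is moved stays moved. The work goes in short steps, Python scripts to look and compute and a shell command to move; the robot and the scene stay as the last step left them, time stands still between calls to the robot, and variables do not carry over. Pictures are saved under pics/ and viewed, at most 10 in all, crops included, and the job is handed in when it is done.

```bash
ls; mkdir -p pics
python3 - <<'E'
from cell import arm
import cv2
for n in("scene","top"):
    c=arm.read_camera(n); cv2.imwrite(f"pics/{n}0.png",c["frame"])
    print(n,c["fx"],c["fy"],c["cx"],c["cy"],c["rvec"],c["tvec"])
print(arm.get_state())
E
```

```text
cell.py
jog.py
pics
scene 454.68600634759866 454.68600634759866 283.7547820356071 205.13436273940275 [ 1.25027787 -2.04152342  1.07996895] [0.24148926 0.41499636 1.12323386]
top 516.5056228896856 516.5056228896856 278.4420495297487 209.50094684452466 [ 2.13795547 -2.09509486  0.19716752] [-0.0184979   0.54695701  1.41781812]
{'t': 0.1, 'q': array([ 1.26337084e+00,  3.51184946e-01,  1.65237466e+00, -2.94011363e-05,
        1.13910573e+00, -8.46023596e-02]), 'joint_vel': array([ 0.00023481, -0.00218836, -0.0023554 , -0.00149521, -0.00028044,
       -0.00103915]), 'joint_torque': array([ 8.91016703e-05, -4.98032963e+01, -2.85704255e+01,  7.00163562e-02,
        2.38408113e-02, -8.64554295e-05]), 'position': array([0.12143287, 0.53611883, 0.2371483 ]), 'tcp_rot': array([-3.14052156e+00, -6.40475218e-05,  2.91878181e+00]), 'contact_force': array([ 0.39604556, -0.78209761, -0.16251749]), 'ft_torque': array([ 0.00132348,  0.0045422 , -0.04875311]), 'gripper_force': 0.0, 'grip_width': 0.09273952933478546}
```

View pics/scene0.png

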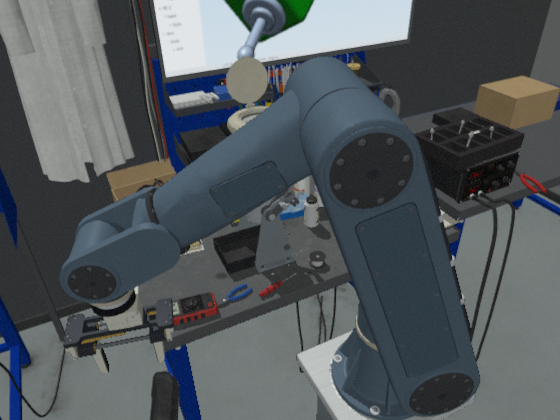

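View pics/top0.png

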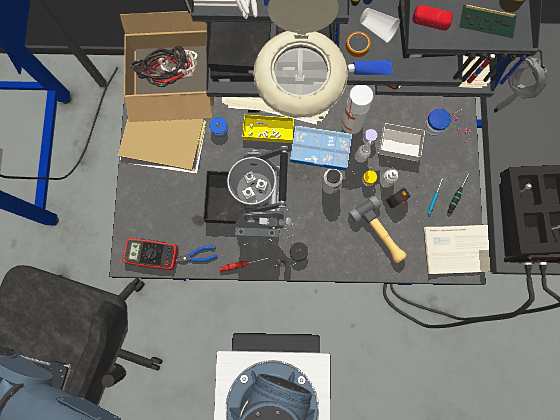

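The top view shows the stand and pot at about px (258,185), the latch at about (262,215), the mallet head at about (369,211) and its pommel near (400,260). In the scene view the arm hides most of the work. I'll enlarge the top view.

```bash
cat > h.py <<'E'
import numpy as np, cv2
from scipy.spatial.transform import Rotation as R
from cell import arm
def cam(n):
    c=arm.read_camera(n); K=np.array([[c["fx"],0,c["cx"]],[0,c["fy"],c["cy"]],[0,0,1]])
    return c["frame"],K,np.array(c["rvec"],float),np.array(c["tvec"],float)
def toz(K,r,t,uv,z):
    M=cv2.Rodrigues(r)[0]; C=-M.T@t; d=M.T@np.linalg.inv(K)@np.array([*uv,1.]); return C+d*(z-C[2])/d[2]
def proj(K,r,t,P): return cv2.projectPoints(np.atleast_2d(np.array(P,float)),r,t,K,None)[0][:,0]
E
python3 - <<'E'
from h import *
f,K,r,t=cam("top")
print(-cv2.Rodrigues(r)[0].T@t)
c=cv2.resize(f[140:275,195:415],None,fx=3.6,fy=3.6,interpolation=cv2.INTER_CUBIC);cv2.imwrite("pics/c1.png",c)
for z in(0,.02): print(toz(K,r,t,(369,211),z),toz(K,r,t,(400,260),z))
E
```

```text
[ 0.26502291 -0.02114002  1.49633831]
[ 0.55833293 -0.27387926  0.        ] [ 0.41567758 -0.36160078  0.        ]
[ 0.55441256 -0.27050116  0.02      ] [ 0.41366393 -0.35705019  0.02      ]
```

View pics/c1.png

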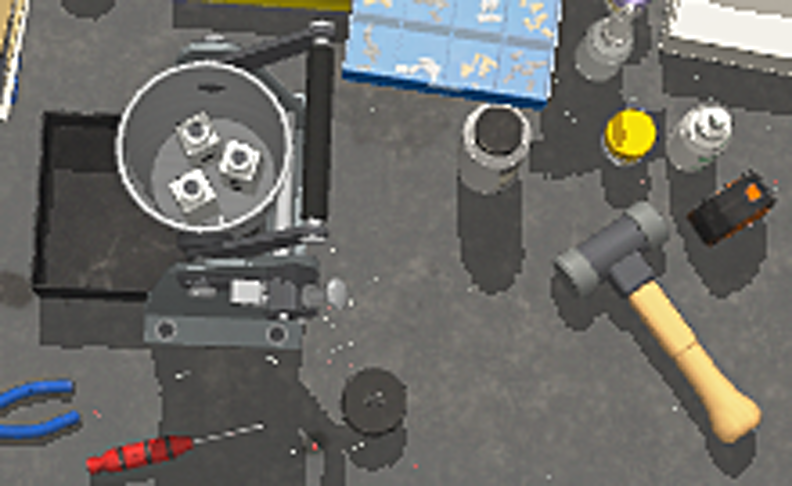

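```bash
cat > m.py <<'E'
from h import *
from scipy.optimize import least_squares
f,K,r,t=cam("top")
U=lambda x,y:(195+x/3.6,140+y/3.6)
# stand
obs=[(U(204,146),(0,0,.238)),(U(320,37),(.06,-.080,.289)),(U(317,218),(-.06,-.080,.289)),(U(337,292),(-.104,-.098,.259)),(U(167,330),None)]
obs=[o for o in obs if o[1]]
def W(p,P): c,s=np.cos(p[2]),np.sin(p[2]); return np.array([p[0]+c*P[0]-s*P[1],p[1]+s*P[0]+c*P[1],P[2]])
fun=lambda p:np.concatenate([proj(K,r,t,W(p,P))[0]-np.array(o) for o,P in obs])
s=least_squares(fun,[.65,0.03,0]);print("stand",s.x,s.fun.round(1)); S=s.x
# mallet
ob=[(U(571,272),(0,.045,.02)),(U(651,222),(0,-.045,.02)),(U(742,425),(.178,0,.02)),(U(634,274),(.04,0,.02))]
fun=lambda p:np.concatenate([proj(K,r,t,W(p,P))[0]-np.array(o) for o,P in ob])
best=min((least_squares(fun,[.55,-.27,a]) for a in(-2.5,0,2)),key=lambda s:s.cost);print("mallet",best.x,best.fun.round(1));M=best.x
g=cv2.resize(f[140:275,195:415],None,fx=3.6,fy=3.6,interpolation=cv2.INTER_CUBIC)
def ln(p,A,B,col):
    q=[((x-np.array([195,140]))*3.6).astype(int) for x in proj(K,r,t,[W(p,A),W(p,B)])]
    cv2.line(g,tuple(map(int,q[0])),tuple(map(int,q[1])),col,1)
for a in np.linspace(0,2*np.pi,40)[:-1]:
    ln(S,(.06*np.cos(a),.06*np.sin(a),.238),(.06*np.cos(a+.16),.06*np.sin(a+.16),.238),(0,255,0))
ln(S,(-.06,-.08,.286),(.06,-.08,.286),(0,0,255)); ln(S,(-.104,-.098,.259),(-.104,-.05,.225),(255,255,0))
ln(S,(-.09,.065,.0),(-.09,-.065,.0),(0,255,255))
ln(M,(0,-.045,.02),(0,.045,.02),(0,0,255));ln(M,(0,0,.02),(.18,0,.02),(0,0,255))
for y in(-.013,.013): ln(M,(.039,y,.031),(.1,y,.031),(0,255,0))
cv2.imwrite("pics/c2.png",g)
E
python3 m.py
```

```text
stand [ 0.58514738  0.06040575 -0.01114147] [-0.3 -0.5  0.1  1.6 -0.5 -0.5  0.7 -0.5]
mallet [ 0.56439935 -0.2559079  -2.50249499] [ 22.6 -16.8 -24.3  14.7   0.6  -0.8   1.2   2.4]
```

View pics/c2.png

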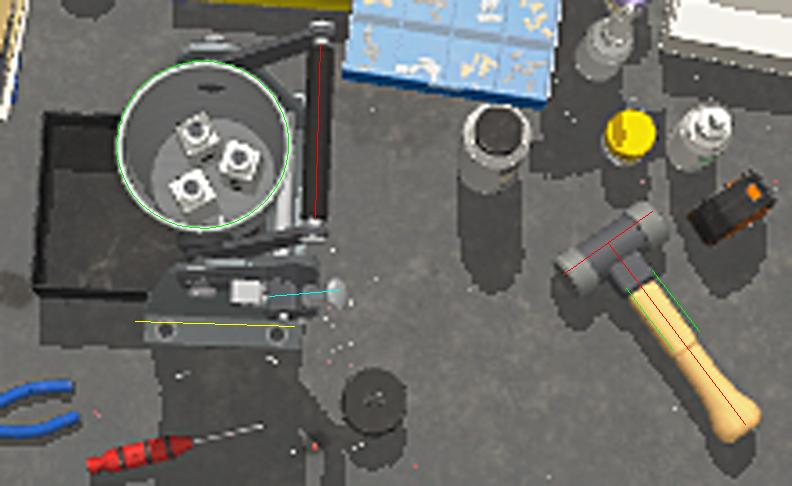

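```bash
sed -i 's/(0,.045,.02)),/(0,-.045,.02)),/;s/(U(651,222),(0,-.045,.02))/(U(651,222),(0,.045,.02))/' m.py; python3 m.py
cat >> h.py <<'E'
def row(p,Rm,n=None,vmax=.045,wmax=.14):
    s=arm.get_state(); R0=R.from_euler('xyz',s["tcp_rot"]).as_matrix(); p0=np.array(s["position"])
    rv=R.from_matrix(R0.T@Rm).as_rotvec(); d=R0.T@(np.array(p)-p0)
    if n is None: n=int(max(1,np.ceil(np.linalg.norm(d)/vmax),np.ceil(np.linalg.norm(rv)/wmax)))
    Rk=R.from_rotvec(rv/n).as_matrix(); A=sum(np.linalg.matrix_power(Rk,k) for k in range(n))
    print("total",d.round(4),rv.round(3),"| rows",n,":",np.linalg.solve(A,d).round(4),(rv/n).round(4))
S=np.array([.5851,.0604,-.0111])
def stand(P): return np.array([*S[:2],0])+R.from_euler('z',S[2]).apply(P)
def fr(x,z): # tool frame from x,z
    z=np.array(z,float);z/=np.linalg.norm(z);x=np.array(x,float);x-=z*(x@z);x/=np.linalg.norm(x);return np.column_stack([x,np.cross(z,x),z])
E
python3 - <<'E'
from h import *
s=arm.get_state();R0=R.from_euler('xyz',s["tcp_rot"]).as_matrix()
print(R0.T@(np.array([.36,.2,.38])-s["position"]), R0.T@(np.array([.5,-.3,.2])-[.36,.2,.38]))
E
```

```text
stand [ 0.58514738  0.06040575 -0.01114147] [-0.3 -0.5  0.1  1.6 -0.5 -0.5  0.7 -0.5]
mallet [ 0.56487817 -0.25685074 -2.52577507] [-1.9  0.4  0.9 -2.8 -0.2 -0.1  1.3  2.5]
[-0.30693322 -0.27534413 -0.14246672] [-0.24699767 -0.45662069  0.18024897]
```

```bash
python3 jog.py '-.039 -.034 -.018 0 0 0;-.039 -.034 -.018 0 0 0;-.039 -.034 -.018 0 0 0;-.039 -.034 -.018 0 0 0;-.039 -.034 -.018 0 0 0;-.039 -.034 -.018 0 0 0;-.039 -.034 -.018 0 0 0;-.039 -.034 -.018 0 0 0' .06; python3 jog.py '-.022 -.041 0 0 0 .1;-.022 -.041 0 0 0 0;-.022 -.041 0 0 0 0;-.022 -.041 0 0 0 0;-.022 -.041 0 0 0 0;-.022 -.041 0 0 0 0;-.022 -.041 0 0 0 0;-.022 -.041 0 0 0 0'
python3 - <<'E'
from h import *
y=-2.525
x=np.array([np.cos(y),np.sin(y),0]); p=np.array([.5649,-.2569,0])+.050*x
print(p); row(p+[0,0,.12],fr(-x,[0,0,-1]))
E
```

```text
t: 1.05
position: [0.345, 0.2296, 0.3699]
tcp_rot: [3.141, 0.0, 2.919]
contact_force: [1.4, 0.4, -0.4]
grip_width: 0.0602
gripper_force: 0.0
t: 1.85
position: [0.4116, -0.1366, 0.3692]
tcp_rot: [3.142, 0.0, 2.818]
contact_force: [-0.4, 0.8, 0.1]
grip_width: 0.0604
gripper_force: 0.0
[ 0.52410732 -0.28581293  0.        ]
total [-0.154  -0.1058  0.2493] [1.000e-03 0.000e+00 2.202e+00] | rows 16 : [-0.0131  0.006   0.0156] [0.     0.     0.1376]
```

```bash
python3 jog.py '-.0193 -.0132 .015 0 0 0;-.0193 -.0132 .015 0 0 0;-.0193 -.0132 .015 0 0 0;-.0193 -.0132 .015 0 0 0;-.0193 -.0132 .015 0 0 0;-.0193 -.0132 .015 0 0 0;-.0193 -.0132 .015 0 0 0;-.0193 -.0132 .015 0 0 0';  python3 jog.py '0 0 0 0 0 .1376;0 0 0 0 0 .1376;0 0 0 0 0 .1376;0 0 0 0 0 .1376;0 0 0 0 0 .1376;0 0 0 0 0 .1376;0 0 0 0 0 .1376;0 0 0 0 0 .1376';python3 jog.py '0 0 0 0 0 .1376;0 0 0 0 0 .1376;0 0 0 0 0 .1376;0 0 0 0 0 .1376;0 0 0 0 0 .1376;0 0 0 0 0 .1376;0 0 0 0 0 .1376;0 0 0 0 0 .1376'; python3 jog.py '0 0 0 0 0 0;0 0 0 0 0 0';python3 - <<'E'
from h import *
y=-2.525
x=np.array([np.cos(y),np.sin(y),0]); p=np.array([.5649,-.2569,0])+.050*x
row(p+[0,0,.10],fr(-x,[0,0,-1]));row(p+[0,0,.026],fr(-x,[0,0,-1]))
print(arm.get_state()["q"])
f,K,r,t=cam("top")
cv2.imwrite("pics/c3.png",cv2.resize(f[140:275,195:415],None,fx=3.6,fy=3.6,interpolation=cv2.INTER_CUBIC))
E
```

```text
t: 2.65
position: [0.5252, -0.2844, 0.2482]
tcp_rot: [3.142, -0.0, 2.819]
contact_force: [-0.4, -0.4, 0.7]
grip_width: 0.0603
gripper_force: 0.0
t: 3.45
position: [0.5247, -0.2836, 0.2489]
tcp_rot: [-3.141, -0.0, 1.712]
contact_force: [-0.3, 0.1, -0.8]
grip_width: 0.0602
gripper_force: 0.0
t: 4.25
position: [0.5246, -0.2836, 0.2489]
tcp_rot: [-3.141, 0.0, 0.611]
contact_force: [0.0, 0.1, -0.7]
grip_width: 0.06
gripper_force: 0.0
t: 4.45
position: [0.5247, -0.2836, 0.249]
tcp_rot: [-3.141, 0.0, 0.621]
contact_force: [0.2, 0.1, 0.4]
grip_width: 0.06
gripper_force: 0.0
total [-0.0017  0.0015  0.149 ] [-0.     0.     0.005] | rows 4 : [-0.0004  0.0004  0.0372] [-0.      0.      0.0012]
total [-0.0017  0.0015  0.223 ] [-0.     0.     0.005] | rows 5 : [-0.0003  0.0003  0.0446] [-0.      0.      0.0009]
[-5.73605492e-01  4.24472447e-01  1.51370295e+00  2.78969967e-06
  1.20362231e+00  3.75915708e-01]
```

View pics/c3.png

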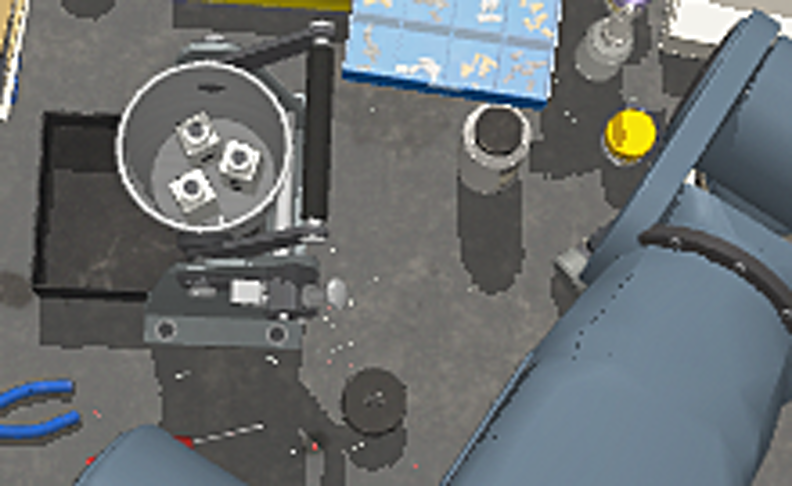

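The arm now hides the mallet. Only the left face of the head is visible, at about crop px (572,268), where it was before, so I'm descending.

```bash
python3 jog.py '-.0017 .0015 .044 0 0 .005;0 0 .044 0 0 0;0 0 .044 0 0 0;0 0 .044 0 0 0;0 0 .027 0 0 0;0 0 .02 0 0 0;0 0 0 0 0 0';python3 jog.py '0 0 0 0 0 0;0 0 0 0 0 0;0 0 0 0 0 0;0 0 0 0 0 0;0 0 0 0 0 0;0 0 0 0 0 0' 0
```

```text
t: 5.2
position: [0.5228, -0.285, 0.0235]
tcp_rot: [-3.137, 0.002, 0.615]
contact_force: [0.3, -0.4, 0.5]
grip_width: 0.0599
gripper_force: 0.0
t: 5.8
position: [0.5244, -0.286, 0.0267]
tcp_rot: [3.141, -0.0, 0.612]
contact_force: [-2.8, 0.6, 6.3]
grip_width: 0.0284
gripper_force: 36.9
```

```bash
python3 jog.py '0 0 -.02 0 0 0;0 0 -.04 0 0 0;0 0 -.04 0 0 0;0 0 -.04 0 0 0;0 0 -.04 0 0 0;0 0 -.04 0 0 0;0 0 -.04 0 0 0;0 0 -.02 0 0 0'
cat > st.py <<'E'
from h import *
import sys
g=float(sys.argv[1])
P=stand([-.104,-.098,.259]); a=np.radians(35); Rz=R.from_euler('z',S[2])
n=Rz.apply([0,-np.cos(a),np.sin(a)]); T=fr(Rz.apply([1,0,0]),Rz.apply([0,-np.sin(a),-np.cos(a)]))
ox=float(sys.argv[2]) if len(sys.argv)>2 else .05
p=P+(.045+g)*n-ox*T[:,0]-.006*T[:,2]
print(p.round(4),T[:,1]); row(p,T)
s=arm.get_state(); print(s["q"].round(3),s["position"].round(4),s["grip_width"])
E
python3 st.py .06
python3 - <<'E'
from h import *
f,K,r,t=cam("top");cv2.imwrite("pics/c4.png",f)
f,K,r,t=cam("scene");cv2.imwrite("pics/c4s.png",f)
E
```

```text
t: 6.6
position: [0.5246, -0.2861, 0.3094]
tcp_rot: [3.138, -0.001, 0.612]
contact_force: [0.5, -0.5, -3.1]
grip_width: 0.0287
gripper_force: 36.3
[ 0.4291 -0.1184  0.3241] [-0.0090924  -0.81910158  0.57357644]
total [ 0.0182 -0.1921 -0.0154] [-0.588 -0.193  0.603] | rows 7 : [-0.0049 -0.0265 -0.0092] [-0.0839 -0.0275  0.0861]
[-0.577  0.377  1.435 -0.     1.326  0.381] [ 0.5246 -0.2861  0.3094] 0.028690745867058158
```

```bash
python3 jog.py '-.0049 -.0265 -.0092 -.0839 -.0275 .0861;-.0049 -.0265 -.0092 -.0839 -.0275 .0861;-.0049 -.0265 -.0092 -.0839 -.0275 .0861;-.0049 -.0265 -.0092 -.0839 -.0275 .0861;-.0049 -.0265 -.0092 -.0839 -.0275 .0861;-.0049 -.0265 -.0092 -.0839 -.0275 .0861;-.0049 -.0265 -.0092 -.0839 -.0275 .0861;0 0 0 0 0 0'; python3 jog.py '0 0 0 0 0 0;0 0 0 0 0 0';python3 st.py .06
python3 - <<'E'
from h import *
f,K,r,t=cam("top");g=cv2.resize(f[140:275,195:415],None,fx=3.6,fy=3.6,interpolation=cv2.INTER_CUBIC)
cv2.imwrite("pics/c5.png",g)
f,K,r,t=cam("scene");cv2.imwrite("pics/c5s.png",f)
E
```

```text
t: 7.5
position: [0.4285, -0.119, 0.3189]
tcp_rot: [2.546, 0.012, 0.002]
contact_force: [0.8, 0.3, -3.9]
grip_width: 0.0281
gripper_force: 35.6
t: 7.7
position: [0.4298, -0.1227, 0.3213]
tcp_rot: [2.548, 0.011, 0.002]
contact_force: [-0.1, -0.3, -3.6]
grip_width: 0.0282
gripper_force: 35.6
[ 0.4291 -0.1184  0.3241] [-0.0090924  -0.81910158  0.57357644]
total [-0.0007 -0.0019 -0.0047] [-0.017  0.001  0.017] | rows 1 : [-0.0007 -0.0019 -0.0047] [-0.0171  0.0014  0.0171]
[-0.057  0.088  1.884 -0.638  1.217  1.751] [ 0.4298 -0.1227  0.3213] 0.028247893950808046
```

View pics/c5.png

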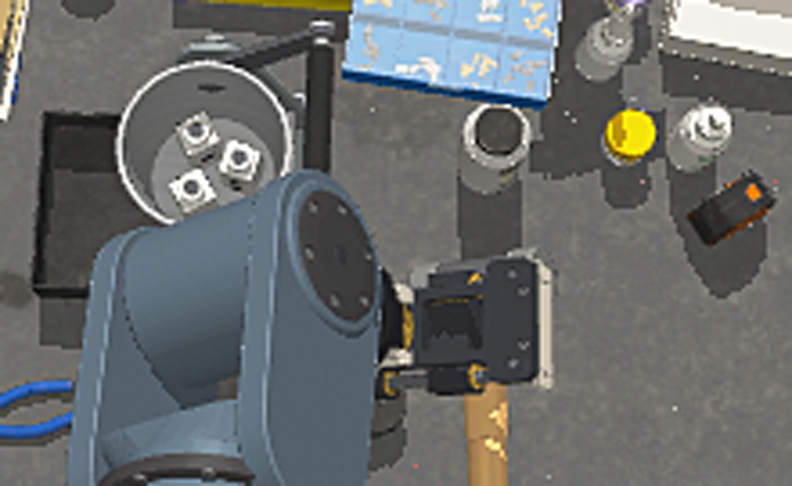

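The handle lies along stand x under the gripper, at about crop px (487,430). The head is hidden below the gripper and the pot is still upright. I'll correct the pose and close the gap.

```bash
python3 jog.py '-.0007 -.0019 -.0047 -.0171 .0014 .0171;0 -.02 0 0 0 0;0 -.02 0 0 0 0;0 -.01 0 0 0 0;0 0 0 0 0 0;0 0 0 0 0 0'; python3 st.py .01
```

```text
t: 8.4
position: [0.4299, -0.0776, 0.2964]
tcp_rot: [2.53, -0.002, -0.012]
contact_force: [-0.2, -0.3, -3.8]
grip_width: 0.0282
gripper_force: 35.6
[ 0.4296 -0.0775  0.2955] [-0.0090924  -0.81910158  0.57357644]
total [-0.0003 -0.0007  0.0007] [ 0.001 -0.001 -0.002] | rows 1 : [-0.0003 -0.0007  0.0007] [ 0.0011 -0.0009 -0.0018]
[ 0.056  0.128  1.911 -0.654  1.228  1.906] [ 0.4299 -0.0776  0.2964] 0.028214082517109513
```

View pics/c5s.png

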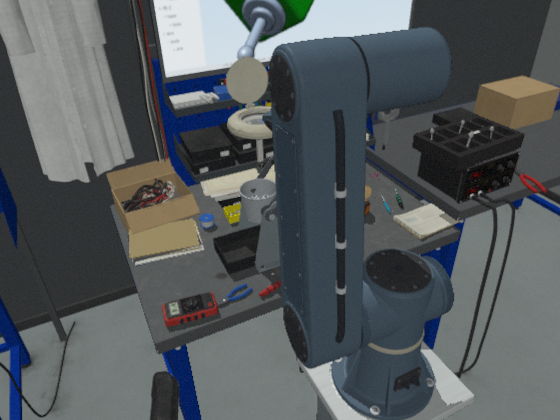

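The scene view shows the pot upright at about (258,200), and the arm covers the latch. I'm striking along the pin's axis.

```bash
python3 jog.py '0 -.008 0 0 0 0;0 -.008 0 0 0 0;0 -.008 0 0 0 0;0 0 0 0 0 0;0 0 0 0 0 0'; python3 st.py -.013
```

```text
t: 8.9
position: [0.4299, -0.0577, 0.2826]
tcp_rot: [2.528, -0.001, -0.012]
contact_force: [-2.3, -6.2, 1.2]
grip_width: 0.0282
gripper_force: 35.9
[ 0.4298 -0.0587  0.2823] [-0.0090924  -0.81910158  0.57357644]
total [-0.0001  0.0006  0.0008] [ 0.003 -0.    -0.002] | rows 1 : [-0.0001  0.0006  0.0008] [ 0.0026 -0.0005 -0.0016]
[ 0.103  0.153  1.92  -0.653  1.228  1.963] [ 0.4299 -0.0577  0.2826] 0.02815667332103614
```

```bash
python3 jog.py '0 -.002 0 0 0 0;0 0 0 0 0 0;0 0 0 0 0 0;0 0 0 0 0 0';python3 - <<'E'
from h import *
f,K,r,t=cam("top");g=cv2.resize(f[140:275,195:415],None,fx=3.6,fy=3.6,interpolation=cv2.INTER_CUBIC)
cv2.imwrite("pics/c6.png",g)
E
```

```text
t: 9.3
position: [0.4298, -0.0563, 0.2816]
tcp_rot: [2.528, -0.002, -0.013]
contact_force: [-2.5, -5.9, 1.5]
grip_width: 0.0283
gripper_force: 36.0
```

View pics/c6.png

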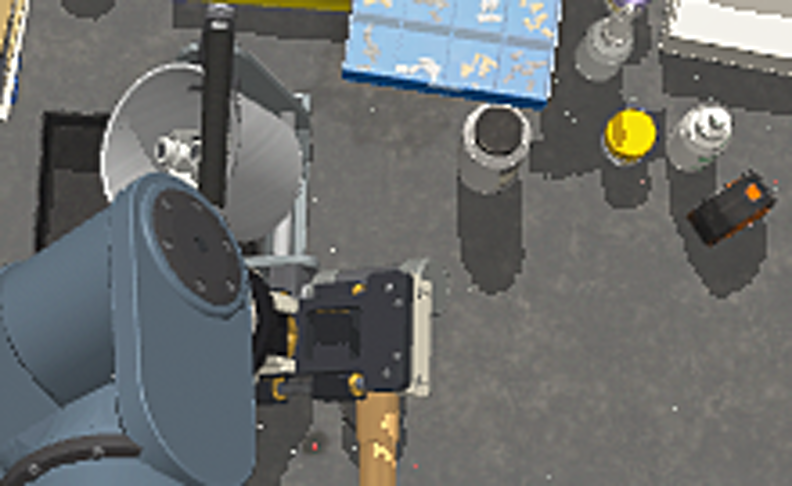

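The pot has nodded forward: the bail is now at crop px (218,100), where before it was at (318,130). I'll back off and return the mallet to its old spot.

```bash
python3 jog.py '0 .02 0 0 0 0;0 .03 0 0 0 0;0 .03 0 0 0 0;0 .02 0 0 0 0;0 0 0 0 0 0'
cat > lay.py <<'E'
from h import *
import sys
T=R.from_euler('xyz',[np.pi,0,.614]).as_matrix(); row([.5244,-.286,float(sys.argv[1])],T)
E
python3 lay.py .30
```

```text
t: 9.85
position: [0.4291, -0.1387, 0.3397]
tcp_rot: [2.53, -0.004, -0.013]
contact_force: [0.5, 0.9, -4.1]
grip_width: 0.0283
gripper_force: 35.8
total [0.0971 0.0965 0.1167] [ 0.593  0.188 -0.609] | rows 7 : [0.0084 0.0212 0.0136] [ 0.0847  0.0269 -0.087 ]
```

```bash
python3 jog.py '.0084 .0212 .0136 .0847 .0269 -.087;.0084 .0212 .0136 .0847 .0269 -.087;.0084 .0212 .0136 .0847 .0269 -.087;.0084 .0212 .0136 .0847 .0269 -.087;.0084 .0212 .0136 .0847 .0269 -.087;.0084 .0212 .0136 .0847 .0269 -.087;.0084 .0212 .0136 .0847 .0269 -.087;0 0 0 0 0 0'; python3 jog.py '0 0 0 0 0 0'; python3 lay.py .03;  python3 lay.py .0275
```

```text
t: 10.65
position: [0.5247, -0.2857, 0.2947]
tcp_rot: [-3.135, 0.004, 0.613]
contact_force: [-1.0, -0.5, -4.0]
grip_width: 0.0284
gripper_force: 35.5
t: 10.75
position: [0.5239, -0.2839, 0.2972]
tcp_rot: [-3.14, 0.005, 0.611]
contact_force: [-0.2, -0.0, -2.8]
grip_width: 0.0281
gripper_force: 35.5
total [0.0004 0.0023 0.2672] [-0.001  0.005 -0.003] | rows 6 : [-0.      0.0004  0.0445] [-0.0002  0.0008 -0.0004]
total [0.0004 0.0023 0.2697] [-0.001  0.005 -0.003] | rows 6 : [-0.      0.0004  0.0449] [-0.0002  0.0008 -0.0004]
```

```bash
python3 jog.py '0 .0023 .045 0 .005 0;0 0 .045 0 0 0;0 0 .045 0 0 0;0 0 .045 0 0 0;0 0 .045 0 0 0;0 0 .025 0 0 0;0 0 .010 0 0 0;0 0 0 0 0 0'; python3 jog.py '0 0 .004 0 0 0;0 0 .003 0 0 0;0 0 0 0 0 0'
```

```text
t: 11.55
position: [0.5255, -0.2853, 0.0389]
tcp_rot: [3.141, -0.001, 0.613]
contact_force: [0.1, 0.2, -3.4]
grip_width: 0.0281
gripper_force: 35.4
t: 11.85
position: [0.5259, -0.2865, 0.0327]
tcp_rot: [3.139, -0.002, 0.612]
contact_force: [0.3, 0.9, -4.0]
grip_width: 0.0286
gripper_force: 35.4
```

```bash
python3 jog.py '0 0 .003 0 0 0;0 0 .002 0 0 0;0 0 .001 0 0 0;0 0 0 0 0 0'
```

```text
t: 12.25
position: [0.5258, -0.2865, 0.0266]
tcp_rot: [3.14, -0.002, 0.612]
contact_force: [-3.5, 0.4, 5.3]
grip_width: 0.0283
gripper_force: 35.9
```

```bash
python3 jog.py '0 0 0 0 0 0;0 0 0 0 0 0;0 0 0 0 0 0;0 0 0 0 0 0' .06; python3 jog.py '0 0 -.02 0 0 0;0 0 -.04 0 0 0;0 0 -.045 0 0 0;0 0 -.045 0 0 0;0 0 -.045 0 0 0;0 0 -.045 0 0 0;0 0 -.045 0 0 0;0 0 -.045 0 0 0';python3 jog.py '0 0 -.045 0 0 0;0 0 -.02 0 0 0;0 0 0 0 0 0'
python3 - <<'E'
from h import *
f,K,r,t=cam("top")
g=cv2.resize(f[140:275,195:415],None,fx=3.6,fy=3.6,interpolation=cv2.INTER_CUBIC)
for th in(.5,.6,.7):
    q=(proj(K,r,t,[stand([x,.125*np.cos(2.2656-th),.19+.125*np.sin(2.2656-th)]) for x in(-.06,.06)])-[195,140])*3.6
    print(th,q.round(0).tolist()); cv2.line(g,tuple(map(int,q[0])),tuple(map(int,q[1])),(0,0,255),1)
cv2.imwrite("pics/c7.png",g)
E
```

```text
t: 12.65
position: [0.5258, -0.2864, 0.026]
tcp_rot: [3.14, -0.002, 0.612]
contact_force: [-0.4, 0.4, 0.6]
grip_width: 0.0557
gripper_force: 0.0
t: 13.45
position: [0.5246, -0.2862, 0.358]
tcp_rot: [3.14, -0.002, 0.612]
contact_force: [0.1, -0.5, -0.4]
grip_width: 0.06
gripper_force: 0.0
t: 13.75
position: [0.5252, -0.2867, 0.4242]
tcp_rot: [3.135, -0.004, 0.612]
contact_force: [-0.4, 0.1, -0.9]
grip_width: 0.0601
gripper_force: 0.0
0.5 [[230.0, 206.0], [237.0, 30.0]]
0.6 [[210.0, 205.0], [218.0, 28.0]]
0.7 [[191.0, 204.0], [199.0, 28.0]]
```

View pics/c7.png

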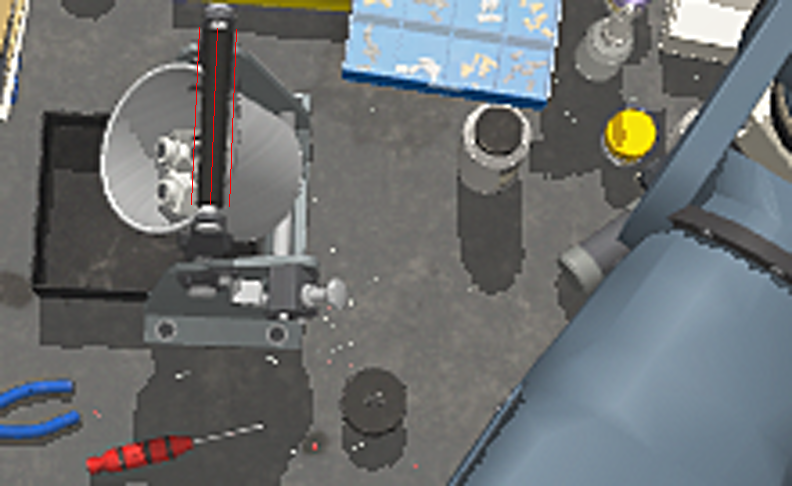

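The 0.6 rad line lies on the bail, from crop px (210,205) to (218,28). The mallet head is back at (590,260) and the pin is out. I'm going over the bail.

```bash
cat > bail.py <<'E'
from h import *
import sys
th,tau,up=map(float,sys.argv[1:4])
Rz=R.from_euler('z',S[2]); zt=Rz.apply([0,-np.sin(tau),-np.cos(tau)]); T=fr(Rz.apply([1,0,0]),zt)
b=2.2656-th; p=stand([0,.125*np.cos(b),.19+.125*np.sin(b)])-up*zt
print(p.round(4)); row(p,T); print(arm.get_state()["q"].round(2))
E
python3 bail.py .6 0 .09
```

```text
[0.585  0.0486 0.4044]
total [ 0.2417 -0.2397  0.0171] [ 0.002 -0.003  0.624] | rows 8 : [ 0.0214 -0.0376  0.0021] [ 0.0002 -0.0004  0.0779]
[-0.58  0.33  1.24  0.    1.57  0.38]
```

```bash
python3 jog.py '.0214 -.0376 .0021 0 0 .0779;.0214 -.0376 .0021 0 0 .0779;.0214 -.0376 .0021 0 0 .0779;.0214 -.0376 .0021 0 0 .0779;.0214 -.0376 .0021 0 0 .0779;.0214 -.0376 .0021 0 0 .0779;.0214 -.0376 .0021 0 0 .0779;.0214 -.0376 .0021 0 0 .0779'; python3 jog.py '0 0 0 0 0 0;0 0 0 0 0 0'; python3 bail.py .6 0 0
```

```text
t: 14.6
position: [0.5848, 0.0507, 0.4025]
tcp_rot: [-3.141, 0.0, -0.014]
contact_force: [0.7, 0.4, 0.4]
grip_width: 0.0601
gripper_force: 0.0
t: 14.8
position: [0.5847, 0.0493, 0.4024]
tcp_rot: [-3.142, 0.001, -0.008]
contact_force: [-0.2, 0.4, 0.0]
grip_width: 0.0599
gripper_force: 0.0
[0.585  0.0486 0.3144]
total [0.0004 0.0007 0.0879] [-0.     0.001  0.003] | rows 2 : [0.0002 0.0004 0.044 ] [-0.      0.0005  0.0013]
[0.   0.31 1.31 0.   1.52 1.58]
```

```bash
python3 jog.py '0 .0007 .03 0 0 0;0 0 .035 0 0 0;0 0 .023 0 0 0;0 0 0 0 0 0;0 0 0 0 0 0'; python3 jog.py '0 0 0 0 0 0;0 0 0 0 0 0;0 0 0 0 0 0;0 0 0 0 0 0;0 0 0 0 0 0;0 0 0 0 0 0;0 0 0 0 0 0' 0
python3 - <<'E'
import numpy as np
# stand y,z -> tool y=( -cos t, sin t), z=(-sin t,-cos t) ; rx<0 tilts
th=np.arange(.6,2.41,.1125)
tau=(th-.6)/3
for i in range(len(th)-1):
    b=2.2656-th; d=.125*np.array([np.cos(b[i+1])-np.cos(b[i]),np.sin(b[i+1])-np.sin(b[i])]); t=tau[i]
    print(round(th[i+1],3),(d@[-np.cos(t),np.sin(t)]).round(4),(d@[-np.sin(t),-np.cos(t)]).round(4),"rx",-.0375)
E
python3 bail.py .6 0 0;  python3 bail.py .6 .2 0
```

```text
t: 15.3
position: [0.5851, 0.0472, 0.317]
tcp_rot: [-3.141, -0.002, -0.011]
contact_force: [0.1, 0.5, 1.1]
grip_width: 0.0598
gripper_force: 0.0
t: 16.0
position: [0.5852, 0.0482, 0.3165]
tcp_rot: [-3.141, -0.002, -0.011]
contact_force: [0.3, 0.0, 1.0]
grip_width: 0.0173
gripper_force: 30.0
0.712 -0.014 -0.0005 rx -0.0375
0.825 -0.014 0.0005 rx -0.0375
0.938 -0.014 0.0016 rx -0.0375
1.05 -0.0138 0.0026 rx -0.0375
1.162 -0.0136 0.0036 rx -0.0375
1.275 -0.0133 0.0046 rx -0.0375
1.388 -0.0129 0.0056 rx -0.0375
1.5 -0.0124 0.0066 rx -0.0375
1.613 -0.0119 0.0075 rx -0.0375
1.725 -0.0113 0.0084 rx -0.0375
1.838 -0.0106 0.0092 rx -0.0375
1.95 -0.0099 0.0099 rx -0.0375
2.063 -0.0092 0.0107 rx -0.0375
2.175 -0.0083 0.0113 rx -0.0375
2.288 -0.0075 0.0119 rx -0.0375
2.4 -0.0065 0.0124 rx -0.0375
[0.585  0.0486 0.3144]
total [-0.0002 -0.0004  0.002 ] [-0.    -0.002  0.   ] | rows 1 : [-0.0002 -0.0004  0.002 ] [-0.0003 -0.0022  0.0004]
[0.   0.35 1.45 0.   1.33 1.58]
[0.585  0.0486 0.3144]
total [-0.0002 -0.0004  0.002 ] [-0.2   -0.002  0.   ] | rows 2 : [-0.0001 -0.0002  0.001 ] [-1.002e-01 -1.100e-03  1.000e-04]
[0.   0.35 1.45 0.   1.33 1.58]
```

The bail is gripped (17 mm, 30 N). First half of the swing.

```bash
python3 jog.py '0 -.014 0 -.0375 0 0;0 -.014 .0005 -.0375 0 0;0 -.014 .0016 -.0375 0 0;0 -.0138 .0026 -.0375 0 0;0 -.0136 .0036 -.0375 0 0;0 -.0133 .0046 -.0375 0 0;0 -.0129 .0056 -.0375 0 0;0 -.0124 .0066 -.0375 0 0'; python3 jog.py '0 0 0 0 0 0'; python3 bail.py 1.5 .3 0
```

```text
t: 16.8
position: [0.5873, 0.1501, 0.2789]
tcp_rot: [2.839, -0.006, -0.01]
contact_force: [4.0, -2.9, 3.9]
grip_width: 0.0173
gripper_force: 30.0
t: 16.9
position: [0.5872, 0.1514, 0.2775]
tcp_rot: [2.84, -0.004, -0.009]
contact_force: [4.9, -1.5, 2.9]
grip_width: 0.0175
gripper_force: 30.1
[0.5861 0.1505 0.2766]
total [-0.0011  0.0006  0.0011] [ 0.001 -0.005  0.001] | rows 1 : [-0.0011  0.0006  0.0011] [ 0.0012 -0.0049  0.0012]
[ 0.3   0.47  1.4  -0.29  1.37  1.95]
```

Tracking well, so on to 2.4 rad.

```bash
python3 jog.py '-.001 -.0119 .0075 -.0375 0 0;0 -.0113 .0084 -.0375 0 0;0 -.0106 .0092 -.0375 0 0;0 -.0099 .0099 -.0375 0 0;0 -.0092 .0107 -.0375 0 0;0 -.0083 .0113 -.0375 0 0;0 -.0075 .0119 -.0375 0 0;0 -.0065 .0124 -.0375 0 0'; python3 jog.py '0 0 0 0 0 0;0 0 0 0 0 0;0 0 0 0 0 0;0 0 0 0 0 0;0 0 0 0 0 0;0 0 0 0 0 0;0 0 0 0 0 0;0 0 0 0 0 0'; python3 bail.py 2.4 .6 0;python3 - <<'E'
from h import *
f,K,r,t=cam("top");g=cv2.resize(f[140:275,195:415],None,fx=3.6,fy=3.6,interpolation=cv2.INTER_CUBIC)[:,:400]
f2,K,r,t=cam("scene");g2=cv2.resize(f2[150:300,190:310],None,fx=3.2,fy=3.2,interpolation=cv2.INTER_CUBIC)
h=np.zeros((486,784,3),np.uint8);h[:486,:400]=g;h[:480,400:]=g2
cv2.imwrite("pics/c8.png",h)
E
```

```text
t: 17.7
position: [0.5871, 0.1839, 0.1755]
tcp_rot: [2.54, -0.006, -0.01]
contact_force: [3.9, -3.6, 6.5]
grip_width: 0.0169
gripper_force: 30.0
t: 18.5
position: [0.5871, 0.1839, 0.1755]
tcp_rot: [2.542, -0.005, -0.01]
contact_force: [5.8, -0.6, 3.3]
grip_width: 0.0171
gripper_force: 30.0
[0.5865 0.1843 0.1733]
total [-0.0006 -0.0016  0.0017] [-0.001 -0.005 -0.002] | rows 1 : [-0.0006 -0.0016  0.0017] [-0.0008 -0.0049 -0.0019]
[ 0.44  0.69  1.39 -0.54  1.38  2.22]
```

View pics/c8.png

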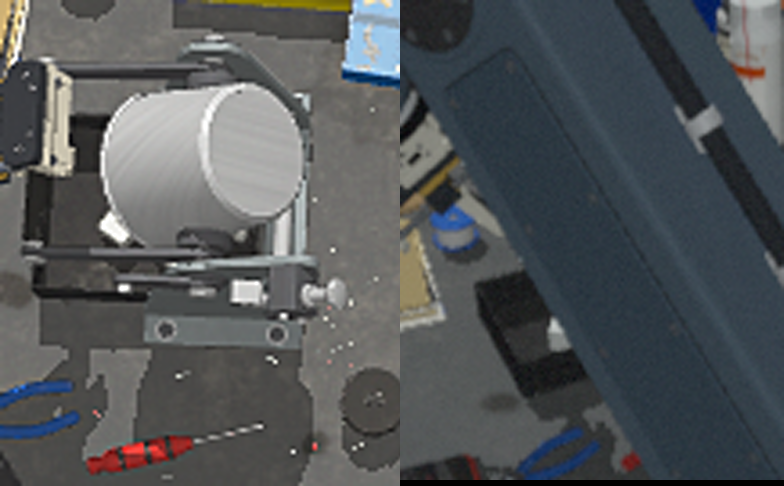

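The pot is tipped right over. One block is visible in the tray at the mouth (crop px (115,228), and (565,330) in the scene view); the others are hidden under the pot. I'll wiggle it a little, then swing it back.

```bash
python3 jog.py '0 -.002 .0045 0 0 0;0 0 0 0 0 0;0 .005 -.0105 0 0 0;0 -.005 .0105 0 0 0;0 0 0 0 0 0;0 0 0 0 0 0;0 0 0 0 0 0;0 0 0 0 0 0'; python3 bail.py 2.4 .6 0
python3 - <<'E'
import numpy as np
th=np.linspace(2.4,0,25)
tau=np.maximum(0,(th-.6)/3)
for i in range(len(th)-1):
    b=2.2656-th; d=.125*np.array([np.cos(b[i+1])-np.cos(b[i]),np.sin(b[i+1])-np.sin(b[i])]); t=tau[i]
    print(round(th[i+1],3),(d@[-np.cos(t),np.sin(t)]).round(4),(d@[-np.sin(t),-np.cos(t)]).round(4),"rx",-round(tau[i+1]-t,4))
E
```

```text
t: 19.4
position: [0.5865, 0.1828, 0.1704]
tcp_rot: [2.542, -0.004, -0.011]
contact_force: [5.2, -1.6, 3.5]
grip_width: 0.0173
gripper_force: 30.0
[0.5865 0.1843 0.1733]
total [-0.0001  0.0004 -0.0031] [-0.    -0.003 -0.002] | rows 1 : [-0.0001  0.0004 -0.0031] [-0.0002 -0.0034 -0.0016]
[ 0.44  0.69  1.39 -0.55  1.38  2.22]
2.3 0.0062 -0.0109 rx 0.0333
2.2 0.0069 -0.0104 rx 0.0333
2.1 0.0076 -0.01 rx 0.0333
2.0 0.0082 -0.0094 rx 0.0333
1.9 0.0088 -0.0089 rx 0.0333
1.8 0.0094 -0.0083 rx 0.0333
1.7 0.0099 -0.0076 rx 0.0333
1.6 0.0104 -0.0069 rx 0.0333
1.5 0.0108 -0.0062 rx 0.0333
1.4 0.0112 -0.0055 rx 0.0333
1.3 0.0116 -0.0047 rx 0.0333
1.2 0.0119 -0.004 rx 0.0333
1.1 0.0121 -0.0032 rx 0.0333
1.0 0.0123 -0.0023 rx 0.0333
0.9 0.0124 -0.0015 rx 0.0333
0.8 0.0125 -0.0007 rx 0.0333
0.7 0.0125 0.0001 rx 0.0333
0.6 0.0125 0.001 rx 0.0333
0.5 0.0124 0.0018 rx 0.0
0.4 0.0121 0.003 rx -0.0
0.3 0.0118 0.0042 rx -0.0
0.2 0.0113 0.0054 rx -0.0
0.1 0.0107 0.0065 rx -0.0
0.0 0.01 0.0075 rx -0.0
```

```bash
python3 jog.py '0 .0066 -.014 .0333 0 0;0 .0069 -.0104 .0333 0 0;0 .0076 -.01 .0333 0 0;0 .0082 -.0094 .0333 0 0;0 .0088 -.0089 .0333 0 0;0 .0094 -.0083 .0333 0 0;0 .0099 -.0076 .0333 0 0;0 .0104 -.0069 .0333 0 0'; python3 jog.py '0 .0108 -.0062 .0333 0 0;0 .0112 -.0055 .0333 0 0;0 .0116 -.0047 .0333 0 0;0 .0119 -.004 .0333 0 0;0 .0121 -.0032 .0333 0 0;0 .0123 -.0023 .0333 0 0;0 .0124 -.0015 .0333 0 0;0 .0125 -.0007 .0333 0 0'; python3 bail.py .8 .0667 0
cat > blk.py <<'E'
from h import *
for n in("top","scene"):
    f,K,r,t=cam(n)
    L=.001*np.array([[-70,-84],[70,-84],[70,87],[-70,87]])
    pts=proj(K,r,t,[stand([a,b,.02]) for a,b in L]).astype(np.int32)
    m=np.zeros(f.shape[:2],np.uint8); cv2.fillPoly(m,[pts],255)
    print(n,"tray poly",pts.tolist())
    g=cv2.cvtColor(f,cv2.COLOR_BGR2GRAY); b=((g>110)&(m>0)).astype(np.uint8)
    k,l,st,c=cv2.connectedComponentsWithStats(b)
    for i in range(1,k):
        if st[i,4]>8: print(st[i].tolist(),toz(K,r,t,c[i],.015).round(3))
    if n=="top":
        for row_ in g[180:226:2,200:270:2]: print("".join(" .:-=+*#%@"[min(9,v//26)] for v in row_))
E
python3 blk.py
```

```text
t: 20.2
position: [0.5853, 0.1593, 0.2669]
tcp_rot: [2.812, -0.002, -0.011]
contact_force: [2.1, 2.6, 0.8]
grip_width: 0.0171
gripper_force: 30.0
t: 21.0
position: [0.5835, 0.0741, 0.314]
tcp_rot: [3.079, -0.0, -0.011]
contact_force: [-3.5, 4.2, 4.5]
grip_width: 0.0172
gripper_force: 30.0
[0.5852 0.0735 0.3143]
total [ 0.0017  0.0006 -0.0003] [-0.004 -0.     0.   ] | rows 1 : [ 0.0017  0.0006 -0.0003] [-0.0037 -0.0003  0.0005]
[ 0.07  0.36  1.45 -0.06  1.34  1.67]
top tray poly [[283, 222], [285, 176], [227, 174], [224, 221]]
[226, 174, 17, 10, 127] [0.647 0.128 0.015]
[248, 175, 10, 12, 97] [0.642 0.072 0.015]
[258, 176, 27, 38, 564] [0.603 0.015 0.015]
[224, 190, 26, 32, 741] [0.561 0.117 0.015]
[260, 217, 10, 6, 44] [0.523 0.035 0.015]
[279, 219, 5, 4, 18] [ 0.522 -0.015  0.015]
--========++++++=====---=====.:+***
---=====+++============-=====.:=+**
--===-::--------:::::----====.:=+++
---::::--------:---::::::====::=+++
::::-:...............-:::=---::=+++
::-.....::++++++:+::.:...:----::+++
:.:.:+===++++++=======::.:----::=++
.::======++++++==========:----:+===
=========++++++==========-:--:::===
=========+++++++=========--:::::===
========++++++++=========---::::===
========++++++++=========---::::===
========++++++++=========---::::===
========+++++++++========---:::---:
=======+++++++++++=======----:...:-
=======+++++++++++=======----.....-
=======+++++++++++=======----******
=======++++++++++++=======---::::::
======++++++++++++++======---::::::
========++++++++++++======---:@%%@=
=========+==++++++++======---:+%#%:
======+=+++++++++++++=====---:+=##%
======+++++++++++++=======----.--+=
scene tray poly [[293, 247], [275, 225], [230, 238], [245, 263]]
[250, 241, 8, 15, 72] [0.576 0.094 0.015]
[237, 243, 10, 16, 98] [0.592 0.13  0.015]
```

```bash
python3 jog.py '.0015 .0125 .0001 .0333 0 0;0 .0125 .001 .0333 0 0;0 0 0 0 0 0'; python3 jog.py '0 0 0 0 0 0;0 0 0 0 0 0;0 0 0 0 0 0' .05; python3 jog.py '0 0 -.04 0 0 0;0 0 -.04 0 0 0;0 .045 -.01 0 0 0;0 .045 0 0 0 0;0 .045 0 0 0 0;0 .045 0 0 0 0;0 .045 0 0 0 0;0 .03 0 0 0 0';python3 jog.py '0 0 0 0 0 0;0 0 0 0 0 0'
cat >> blk.py <<'E'
    else:
        for row_ in g[220:268,226:296]: print("".join(" .:-=+*#%@"[min(9,v//26)] for v in row_))
E
python3 blk.py
```

```text
t: 21.4
position: [0.584, 0.0479, 0.3134]
tcp_rot: [-3.14, 0.003, -0.012]
contact_force: [-8.8, 1.7, 4.5]
grip_width: 0.0171
gripper_force: 30.0
t: 21.7
position: [0.5857, 0.0488, 0.3138]
tcp_rot: [3.141, -0.002, -0.01]
contact_force: [-0.6, 0.5, 0.4]
grip_width: 0.0367
gripper_force: 0.0
t: 22.5
position: [0.5825, -0.209, 0.4038]
tcp_rot: [3.141, -0.002, -0.012]
contact_force: [-0.6, 0.9, -0.1]
grip_width: 0.0497
gripper_force: 0.0
t: 22.7
position: [0.5828, -0.2065, 0.4038]
tcp_rot: [-3.141, -0.002, -0.012]
contact_force: [-0.1, -0.3, 0.6]
grip_width: 0.0503
gripper_force: 0.0
top tray poly [[283, 222], [285, 176], [227, 174], [224, 221]]
[225, 174, 31, 40, 791] [0.609 0.114 0.015]
[255, 175, 31, 39, 749] [0.606 0.015 0.015]
[250, 202, 7, 2, 12] [0.574 0.068 0.015]
[256, 217, 14, 6, 53] [0.523 0.038 0.015]
[278, 219, 6, 4, 20] [ 0.522 -0.014  0.015]
[248, 220, 7, 2, 14] [0.52  0.072 0.015]
===-........%*+++=========.:.-+++++
===-.......:***++*=======+.:.-+++++
===- ......:*******======-::.:==+++
===........:*******======-::.=====+
===..:::::::#*******=====:::.======
=== .:::::::@**
[... 3491 characters left out ...]
:-++++++=-:.........:----==--=---=----=---===----:::---------
:::::::::::==+=-:............:-=----=----=--=-------------:::---------
::::::::::::.................:------=---==----------------::----------
:::::::::...................:--=--------------------------:::---------
..:::::.....................---==-------------------------::----------
..:..........................--=--------------------------:::---------
.............................-----=-----------------------:::---------
.............................:-=------------------------::::::--------
.............................:-----:::----------=----::::::::---------
..........................::::---=-:::------------::::::::::::--------
```

Two blocks show in the tray and no bright ones are left in the visible half of the pot. I'll regrip the bail and close the pot, then look inside.

```bash
python3 bail.py .6 0 .088;  python3 jog.py '.002 -.03 0 0 0 0;0 -.045 0 0 0 0;0 -.045 0 0 0 0;0 -.045 0 0 0 0;0 -.045 0 0 0 0;0 -.045 0 0 0 0;0 0 0 0 0 0;0 0 0 0 0 0';python3 bail.py .6 0 0
```

```text
[0.585  0.0486 0.4024]
total [-0.0005 -0.254   0.0017] [ 0.    -0.002  0.001] | rows 6 : [-0.0001 -0.0423  0.0003] [ 0.     -0.0004  0.0002]
[-0.41  0.38  1.21  0.    1.55  1.17]
t: 23.6
position: [0.5871, 0.0502, 0.4042]
tcp_rot: [3.141, -0.003, -0.007]
contact_force: [-0.0, 1.6, -0.8]
grip_width: 0.0499
gripper_force: 0.0
[0.585  0.0486 0.3144]
total [-0.0024  0.0016  0.0898] [ 0.    -0.003  0.004] | rows 2 : [-0.0012  0.0008  0.0449] [ 0.0002 -0.0013  0.0018]
[ 0.01  0.32  1.3  -0.    1.53  1.58]
```

```bash
python3 jog.py '-.002 .0016 .03 0 0 0;0 0 .035 0 0 0;0 0 .025 0 0 0;0 0 0 0 0 0;0 0 0 0 0 0'; python3 jog.py '0 0 0 0 0 0;0 0 0 0 0 0;0 0 0 0 0 0;0 0 0 0 0 0;0 0 0 0 0 0;0 0 0 0 0 0' 0;python3 jog.py '0 .0124 .0018 0 0 0;0 .0121 .003 0 0 0;0 .0118 .0042 0 0 0;0 .0113 .0054 0 0 0;0 .0053 .003 0 0 0;0 .0054 .0035 0 0 0;0 0 0 0 0 0'; python3 bail.py 0 0 0
```

```text
t: 24.1
position: [0.5859, 0.0463, 0.315]
tcp_rot: [3.141, -0.003, -0.011]
contact_force: [0.7, -0.5, 0.9]
grip_width: 0.0496
gripper_force: 0.0
t: 24.7
position: [0.5858, 0.0468, 0.3144]
tcp_rot: [3.141, -0.003, -0.011]
contact_force: [-0.4, 0.2, 3.4]
grip_width: 0.0171
gripper_force: 30.0
t: 25.4
position: [0.5847, -0.0128, 0.2923]
tcp_rot: [3.14, -0.001, -0.012]
contact_force: [-1.5, -5.2, -4.0]
grip_width: 0.017
gripper_force: 30.0
[ 0.5842 -0.0196  0.286 ]
total [-0.0004  0.0068  0.0063] [ 0.002 -0.001 -0.   ] | rows 1 : [-0.0004  0.0068  0.0063] [ 0.0015 -0.0008 -0.0005]
[-0.1   0.37  1.49 -0.    1.28  1.48]
```

```bash
python3 jog.py '0 .004 .0035 0 0 0;0 .004 .0035 0 0 0;0 0 0 0 0 0;0 0 0 0 0 0;0 0 0 0 0 0'; python3 bail.py 0 0 0
```

```text
t: 25.9
position: [0.5847, -0.0197, 0.2863]
tcp_rot: [3.141, -0.002, -0.011]
contact_force: [-5.2, -0.9, 5.4]
grip_width: 0.0173
gripper_force: 30.0
[ 0.5842 -0.0196  0.286 ]
total [-0.0005 -0.0001  0.0003] [ 0.001 -0.002  0.001] | rows 1 : [-0.0005 -0.0001  0.0003] [ 0.0007 -0.0017  0.0005]
[-0.11  0.37  1.5  -0.    1.27  1.47]
```

```bash
python3 jog.py '0 .002 .0016 0 0 0;0 .001 .001 0 0 0;0 0 0 0 0 0;0 0 0 0 0 0;0 -.003 -.0026 0 0 0;0 -.003 -.002 0 0 0;0 0 0 0 0 0'; python3 bail.py 0 0 0
```

```text
t: 26.6
position: [0.5848, -0.0174, 0.2882]
tcp_rot: [3.139, -0.002, -0.01]
contact_force: [-4.4, -6.4, 2.6]
grip_width: 0.017
gripper_force: 30.0
[ 0.5842 -0.0196  0.286 ]
total [-0.0005  0.0023  0.0022] [ 0.003 -0.002  0.001] | rows 1 : [-0.0005  0.0023  0.0022] [ 0.0029 -0.0016  0.0008]
[-0.11  0.37  1.5  -0.    1.27  1.47]
```

```bash
python3 jog.py '0 .005 .004 0 0 0;0 .003 .0025 0 0 0;0 0 0 0 0 0;0 0 0 0 0 0'; python3 bail.py 0 0 0;python3 jog.py '0 .002 .0018 0 0 0;0 .002 .0018 0 0 0;0 0 0 0 0 0;0 0 0 0 0 0'; python3 bail.py 0 0 0
```

```text
t: 27.0
position: [0.5857, -0.0203, 0.2851]
tcp_rot: [-3.135, -0.007, -0.009]
contact_force: [-9.0, 25.9, 26.2]
grip_width: 0.017
gripper_force: 30.0
[ 0.5842 -0.0196  0.286 ]
total [-0.0014 -0.0007 -0.0009] [-0.007 -0.007  0.002] | rows 1 : [-0.0014 -0.0007 -0.0009] [-0.007  -0.0066  0.0019]
[-0.12  0.37  1.5   0.01  1.26  1.46]
t: 27.4
position: [0.5871, -0.0206, 0.2832]
tcp_rot: [-3.128, -0.012, -0.008]
contact_force: [-3.4, 48.0, 35.8]
grip_width: 0.0172
gripper_force: 30.0
[ 0.5842 -0.0196  0.286 ]
total [-0.0029 -0.001  -0.0028] [-0.014 -0.012  0.003] | rows 1 : [-0.0029 -0.001  -0.0028] [-0.0135 -0.0118  0.0031]
[-0.12  0.37  1.5   0.02  1.25  1.45]
```

The pot is hard against its back stop. I'll relax, release and look from above.

```bash
python3 jog.py '0 -.003 -.0026 0 0 0;0 -.003 -.0026 0 0 0;0 0 0 0 0 0'; python3 jog.py '0 0 0 0 0 0;0 0 0 0 0 0;0 0 0 0 0 0' .04; python3 jog.py '0 0 -.03 0 0 0;0 0 -.04 0 0 0;0 0 -.04 0 0 0;0 .045 -.01 0 0 0;0 .045 0 0 0 0;0 .045 0 0 0 0;0 .045 0 0 0 0;0 .045 0 0 0 0'; python3 jog.py '0 0 0 0 0 0;0 0 0 0 0 0'
python3 - <<'E'
from h import *
f,K,r,t=cam("top"); g=cv2.cvtColor(f,cv2.COLOR_BGR2GRAY); f0=cv2.imread("pics/top0.png",0)
for name,im in(("now",g),("start",f0)):
    print(name)
    for row_ in im[150:226:2,200:296:2]: print("".join(" .:-=+*#%@"[min(9,int(v)//26)] for v in row_))
E
```

```text
t: 27.7
position: [0.5868, -0.0202, 0.2837]
tcp_rot: [-3.139, -0.008, -0.009]
contact_force: [8.9, 14.3, 1.6]
grip_width: 0.017
gripper_force: 30.0
t: 28.0
position: [0.585, -0.0227, 0.283]
tcp_rot: [3.141, -0.002, -0.011]
contact_force: [0.2, -0.0, 0.8]
grip_width: 0.0364
gripper_force: 0.0
t: 28.8
position: [0.5818, -0.2496, 0.4032]
tcp_rot: [3.141, -0.002, -0.011]
contact_force: [0.2, -0.5, 0.2]
grip_width: 0.0401
gripper_force: 0.0
t: 29.0
position: [0.582, -0.2484, 0.4027]
tcp_rot: [-3.142, -0.001, -0.013]
contact_force: [0.1, 0.7, 0.3]
grip_width: 0.04
gripper_force: 0.0
now
@=========================*%%=======----.-+:::##
@=======================#*###*===---:.:::--==-##
========================::::::---:.:::..:.:.=-##
:=====================-:::==--..:::..-==.::.=-##
:====================-+@#+=*%@:...-=====.::.=###
===================-@=---------#=:-+====.::.=...
==================**-----=====--=@:-+=== ::.==-.
=================*=-----=:...=----@:-===.::.===-
================+=-----========----@:-+@.:..=---
================#------========-----+:--.::.===-
====+==========@-----=
[... 2517 characters left out ...]
@:#%-+.:.-====
=== .:::::::::::::@=+++#=====++++@.-##-+.:.-====
==- .::::::::::::::##=+====+@+=@+--=##--.. =====
==-..::::::::::::::::*@#====%@+.--:=#%=+=#-=====
==-..:::::::::::::::::::-#--::--:.:-::------====
==- :::::::::::::::::::::::::.------...=###=====
==: :::::::::-:::::---:...:::-:.......-#========
==- ::::::::::::::::::::::........-=%#-+========
==. ::::::::--:::::::::::-+*****==---===--======
==. ::::::--:-:::::::--=##=-::::::::::::::======
-= .:::::-::-:::::::::::::::.:::::::::::::=--===
-- .:::::-::-::::::::::::--:::@%%@=--=::::=+#===
--   .......::::::::::::+++=::%###+---=:==-#*+==
::-...        ... -:::::----::%###%---=-===**+==
--=:::::::-------:::::::::::::.=-+=---=-+===+=%=
```

Run:
```python
from h import *
f,K,r,t=cam("top"); g=cv2.cvtColor(f,cv2.COLOR_BGR2GRAY); f0=cv2.imread("pics/top0.png",0)
q=lambda P:proj(K,r,t,[stand(P)])[0].round(1)
print("rim near",q([-.06,0,.238]),"floor near",q([-.058,0,.14]),"floor ctr",q([0,0,.14]),"rim-45",q([-.042,.042,.238]),q([-.042,-.042,.238]))
for name,im in(("now",g),("start",f0)):
    print(name)
    for y in range(194,212): print(y,"".join(" .:-=+*#%@"[min(9,int(v)//26)] for v in im[y,222:275]))
f,K,r,t=cam("scene"); g=cv2.cvtColor(f,cv2.COLOR_BGR2GRAY)
for y in range(180,262): print("".join(" .:-=+*#%@"[min(9,int(v)//26)] for v in g[y,226:290]))
print(K[0,0], proj(K,r,t,[stand(P) for P in([0,0,.238],[-.06,0,.238],[0,.06,.238],[0,.06,.138],[-.08,.065,0])]).round(0).tolist(),"start at 226,180")
```

```text
rim near [250.3 203.4] floor near [252.5 210.1] floor ctr [253.4 189. ] rim-45 [233.8 195.8] [267.5 196.9]
now
194 ::::::+@@%@*==:-+++++++++++++++++++++++++++++++#@-*%%
195 :::::=@@@@*@*==-++++++++++++++++++++++++++++++*@#:#%%
196 :::::%@@@@#+@*===++++++++++++++++++++++++++++*@+:-#%%
197 ::::@@@@@@@%+@+=:+++++++++++++++++++++++++++%@+:--#%%
198 :::=@@@@@@@@%*@#=:++++++++++++==+++++++++++%@*.--=#%%
199 ::=@@@@@@@@@@-=%@+-++++++===%%%%%%=======*@%=:--==#%#
200 ::%@@@@@@@@@#.-:#@#+==+===%%%%%%%%%%%%%%@%+----==+#%#
201 :@@@@@@@@@@@: ...=#@@*=@%%%%%%%%%%%%+%@@*------==+%%%
202 =@@@@@@@@@@-::... :-*@@@%#%#%+*#*#%@@#+-.----::==+%%%
203 =@@@@@@@@@==:.....## :=##@@@@@@@@@%+=:------.::==*%@+
204 :-#@@@@@@*--....:@@@#@=.::-=#-----::------:..::---:--
205 ::-+@@@@%-=....:%@@@@@-.::::::::::::::--=-.:---------
206 :..:=%@@-=:.:..=@@#@@@-.::::::::::::::-----------....
207 ::..:-*==:....:*##@@@@-.:::::::::::---------:........
208 ::....-=-......:+@@@@@- .....::::::---::.....::......
209 ::.::..:..::.-:-@@@@@@@-=::::::::::........:....:=+@%
210 :..::.....:..-:.-@@@@@@@=::::................:-==%@@#
211
[... 5851 characters left out ...]
:::::::::+#####%#+-:..:+++***+=-------------=-----------=------
::::::::::=+******+=:..-++++++==--------------------=-----------
::::::::::=+++++**=-:..:-===-:---=------------------=---==------
::::::::::-++++*+*=:...::.....--=-----------------------=-------
::::::::::-+++++++=:..........--------=---=---------------------
::::::::::-++++++=-:.........:---------==--------==--=----------
:::::::::::====-:............:------=------=--------------------
::::::::::::.................:------=---------------------------
::::::::::..................:---=-----=--------------------:----
454.68600634759866 [[259.0, 188.0], [267.0, 197.0], [241.0, 193.0], [243.0, 219.0], [253.0, 268.0]] start at 226,180
```

The pot is upright and latched, and its rim and bail are at the same pixels as at the start. But a bright straight-edged patch inside the near rim, px (245–262, 199–202), is a third block still lying in the pot. There's time left (29 of 72 s), so I'll repeat the cycle and shake harder.

```bash
sed -i 's/\[.5244,-.286,/[.5258,-.2865,/;s/\.614\]/.612]/' lay.py; python3 lay.py .25
```

```text
total [-0.0566  0.0406  0.1533] [ 0.001 -0.002 -0.622] | rows 5 : [-0.0131  0.0052  0.0307] [ 0.0002 -0.0004 -0.1243]
```

```bash
python3 jog.py '-.0131 .0052 .0307 0 0 -.1243;-.0131 .0052 .0307 0 0 -.1243;-.0131 .0052 .0307 0 0 -.1243;-.0131 .0052 .0307 0 0 -.1243;-.0131 .0052 .0307 0 0 -.1243;0 0 0 0 0 0' .06; python3 lay.py .0267
```

```text
t: 29.75
position: [0.5242, -0.2865, 0.2464]
tcp_rot: [-3.137, 0.001, 0.613]
contact_force: [0.4, 0.1, 0.2]
grip_width: 0.0598
gripper_force: 0.0
total [0.0015 0.0018 0.2197] [-0.004  0.001  0.001] | rows 5 : [0.0003 0.0003 0.0439] [-0.0008  0.0002  0.0002]
```

```bash
python3 jog.py '.001 .001 .045 0 0 0;0 0 .045 0 0 0;0 0 .045 0 0 0;0 0 .045 0 0 0;0 0 .025 0 0 0;0 0 .0135 0 0 0;0 0 0 0 0 0';python3 jog.py '0 0 0 0 0 0;0 0 0 0 0 0;0 0 0 0 0 0;0 0 0 0 0 0;0 0 0 0 0 0' 0; python3 jog.py '0 0 -.02 0 0 0;0 0 -.045 0 0 0;0 0 -.045 0 0 0;0 0 -.045 0 0 0;0 0 -.045 0 0 0;0 0 -.045 0 0 0;0 0 -.04 0 0 0;0 0 0 0 0 0'; python3 st.py .05
```

```text
t: 30.45
position: [0.5285, -0.2873, 0.0311]
tcp_rot: [3.141, -0.001, 0.609]
contact_force: [0.1, -0.2, -0.1]
grip_width: 0.0602
gripper_force: 0.0
t: 30.95
position: [0.528, -0.288, 0.0318]
tcp_rot: [3.14, -0.002, 0.611]
contact_force: [-0.5, -0.0, 3.7]
grip_width: 0.0284
gripper_force: 44.1
t: 31.75
position: [0.5285, -0.2887, 0.3218]
tcp_rot: [3.132, -0.005, 0.611]
contact_force: [0.4, 0.4, -3.1]
grip_width: 0.0285
gripper_force: 44.1
[ 0.4292 -0.1103  0.3184] [-0.0090924  -0.81910158  0.57357644]
total [ 0.0209 -0.2031  0.0015] [-0.583 -0.197  0.599] | rows 7 : [-0.0047 -0.0288 -0.0072] [-0.0833 -0.0282  0.0856]
[-5.780e-01  3.740e-01  1.409e+00  1.000e-03  1.348e+00  3.820e-01] [ 0.5285 -0.2887  0.3218] 0.02849455067410176
```

```bash
sed -i 's/-.006\*T/-.011*T/' st.py; python3 jog.py '-.0047 -.0288 -.0072 -.0833 -.0282 .0856;-.0047 -.0288 -.0072 -.0833 -.0282 .0856;-.0047 -.0288 -.0072 -.0833 -.0282 .0856;-.0047 -.0288 -.0072 -.0833 -.0282 .0856;-.0047 -.0288 -.0072 -.0833 -.0282 .0856;-.0047 -.0288 -.0072 -.0833 -.0282 .0856;-.0047 -.0288 -.0072 -.0833 -.0282 .0856;0 0 0 0 0 0'; python3 jog.py '0 0 0 0 0 0'; python3 st.py .01 .047
```

```text
t: 32.55
position: [0.4282, -0.1115, 0.3128]
tcp_rot: [2.553, 0.018, 0.006]
contact_force: [-0.0, -1.0, -2.4]
grip_width: 0.0289
gripper_force: 37.4
t: 32.65
position: [0.4294, -0.1139, 0.3143]
tcp_rot: [2.555, 0.018, 0.009]
contact_force: [-0.2, -0.2, -4.2]
grip_width: 0.0288
gripper_force: 37.4
[ 0.4326 -0.0747  0.2996] [-0.0090924  -0.81910158  0.57357644]
total [ 0.0038 -0.0408 -0.0094] [-0.024  0.003  0.027] | rows 1 : [ 0.0038 -0.0408 -0.0094] [-0.0242  0.0035  0.0273]
[-0.04   0.095  1.891 -0.631  1.216  1.76 ] [ 0.4294 -0.1139  0.3143] 0.028810925861490037
```

```bash
python3 jog.py '.0038 0 -.0094 -.024 .003 .027;0 -.02 0 0 0 0;0 -.02 0 0 0 0;0 0 0 0 0 0;0 0 0 0 0 0'; python3 st.py .01 .047; python3 jog.py '0 -.008 0 0 0 0;0 -.008 0 0 0 0;0 -.009 0 0 0 0;0 0 0 0 0 0;0 0 0 0 0 0;0 0 0 0 0 0'; python3 st.py -.013 .047;  python3 - <<'E'
from h import *
f,K,r,t=cam("top"); g=cv2.cvtColor(f,cv2.COLOR_BGR2GRAY)
for row_ in g[140:200:3,215:296:2]: print("".join(" .:-=+*#%@"[min(9,int(v)//26)] for v in row_))
E
```

```text
t: 33.15
position: [0.4341, -0.0776, 0.3003]
tcp_rot: [2.53, -0.001, -0.014]
contact_force: [0.1, 0.0, -3.6]
grip_width: 0.0288
gripper_force: 37.4
[ 0.4326 -0.0747  0.2996] [-0.0090924  -0.81910158  0.57357644]
total [-0.0016 -0.0028 -0.001 ] [ 0.001  0.001 -0.004] | rows 1 : [-0.0016 -0.0028 -0.001 ] [ 0.0006  0.0008 -0.0035]
[ 0.056  0.132  1.895 -0.651  1.239  1.9  ] [ 0.4341 -0.0776  0.3003] 0.028805143195382268
t: 33.75
position: [0.4342, -0.0568, 0.2863]
tcp_rot: [2.528, -0.002, -0.015]
contact_force: [-2.3, -6.5, 0.9]
grip_width: 0.0285
gripper_force: 36.8
[ 0.4328 -0.0558  0.2864] [-0.0090924  -0.81910158  0.57357644]
total [-0.0014 -0.0007 -0.0005] [ 0.003  0.001 -0.004] | rows 1 : [-0.0014 -0.0007 -0.0005] [ 0.0027  0.0007 -0.0044]
[ 0.104  0.157  1.904 -0.65   1.238  1.959] [ 0.4342 -0.0568  0.2863] 0.028549316555101897
-:::::========::---==-============-----*#
:::::=========::::-==-:-:::::::::::::::##
==============::::-++.:::::::::::-:::::**
=================-....====:::::::::::::##
================+-.:..+-=============-###
===============-:.::..::-==========-==###
===========-+%##@=.:.:::::-========-==%##
==========#-===--.::.::::::-=======-==...
========#=======:.::.=:::::::-==----=-===
======-#=========..:.+-**:::::--*-------=
======%==========.::.=-****=::::---=-==--
.... ==+=========.::.=********+::====----
.....%+++========.::.=%+++*****-=-=====-=
....:+++++=======.:..=#++++*+***=======--
....*******======.:::-=++++++++*-:=======
....@*****=#-====.:..+=+++++++++=========
::::@**#+=--===-=.:.:======+++++=========
::::-*+-=-==-::::=:.==========+=#========
:::::#==+-=-:=:::::=-===========#========
:::=====+-+-:::::::::==========*#========
```

The pot is freed again, with the bail's dark band at px about 249–256. Laying the mallet back down.

```bash
python3 jog.py '0 .02 0 0 0 0;0 .03 0 0 0 0;0 .03 0 0 0 0;0 .02 0 0 0 0'; python3 lay.py .28
```

```text
t: 34.2
position: [0.4331, -0.139, 0.3444]
tcp_rot: [2.53, -0.003, -0.015]
contact_force: [0.7, 0.4, -3.4]
grip_width: 0.0286
gripper_force: 37.4
total [0.0947 0.0825 0.1368] [ 0.592  0.189 -0.608] | rows 7 : [0.0083 0.0199 0.0169] [ 0.0846  0.0269 -0.0868]
```

```bash
python3 jog.py '.0083 .0199 .0169 .0846 .0269 -.0868;.0083 .0199 .0169 .0846 .0269 -.0868;.0083 .0199 .0169 .0846 .0269 -.0868;.0083 .0199 .0169 .0846 .0269 -.0868;.0083 .0199 .0169 .0846 .0269 -.0868;.0083 .0199 .0169 .0846 .0269 -.0868;.0083 .0199 .0169 .0846 .0269 -.0868;0 0 0 0 0 0'; python3 lay.py .033
```

```text
t: 35.0
position: [0.5263, -0.2878, 0.2754]
tcp_rot: [-3.135, 0.002, 0.612]
contact_force: [-1.0, 0.4, -3.8]
grip_width: 0.0286
gripper_force: 36.6
total [8.000e-04 2.000e-04 2.424e-01] [-0.006  0.002  0.   ] | rows 6 : [ 0.0001 -0.0001  0.0404] [-0.0011  0.0004  0.    ]
```

```bash
python3 jog.py '0 0 .045 0 0 0;0 0 .045 0 0 0;0 0 .045 0 0 0;0 0 .045 0 0 0;0 0 .045 0 0 0;0 0 .012 0 0 0;0 0 0 0 0 0;0 0 0 0 0 0'; python3 jog.py '0 0 .003 0 0 0;0 0 .002 0 0 0;0 0 0 0 0 0'
```

```text
t: 35.8
position: [0.5268, -0.2864, 0.0444]
tcp_rot: [3.139, 0.0, 0.611]
contact_force: [0.2, -0.2, -3.0]
grip_width: 0.0286
gripper_force: 36.5
t: 36.1
position: [0.5259, -0.286, 0.0379]
tcp_rot: [3.141, 0.001, 0.611]
contact_force: [0.8, -0.7, -3.1]
grip_width: 0.0287
gripper_force: 36.5
```

```bash
python3 jog.py '0 0 .003 0 0 0;0 0 .002 0 0 0;0 0 .001 0 0 0;0 0 0 0 0 0'; python3 jog.py '0 0 0 0 0 0;0 0 0 0 0 0;0 0 0 0 0 0' .06; python3 jog.py '0 0 -.02 0 0 0;0 0 -.045 0 0 0;0 0 -.045 0 0 0;0 0 -.045 0 0 0;0 0 -.045 0 0 0;0 0 -.045 0 0 0;0 0 -.045 0 0 0;0 0 -.045 0 0 0'; python3 jog.py '0 0 -.035 0 0 0;0 0 0 0 0 0'; python3 bail.py .6 0 .09
```

```text
t: 36.5
position: [0.5256, -0.2859, 0.0318]
tcp_rot: [3.141, 0.001, 0.611]
contact_force: [-3.5, 2.4, 4.3]
grip_width: 0.0288
gripper_force: 36.9
t: 36.8
position: [0.5258, -0.2859, 0.0313]
tcp_rot: [3.141, 0.001, 0.611]
contact_force: [-0.1, 0.4, -0.0]
grip_width: 0.0483
gripper_force: 0.0
t: 37.6
position: [0.5257, -0.2853, 0.3683]
tcp_rot: [3.141, 0.001, 0.611]
contact_force: [0.2, -0.6, 0.3]
grip_width: 0.0605
gripper_force: 0.0
t: 37.8
position: [0.5269, -0.286, 0.4066]
tcp_rot: [3.134, -0.002, 0.611]
contact_force: [-0.5, -0.1, 0.9]
grip_width: 0.06
gripper_force: 0.0
[0.585  0.0486 0.4044]
total [ 0.2396 -0.2407  0.0007] [ 0.007 -0.004  0.622] | rows 8 : [ 0.0211 -0.0376  0.0001] [ 0.0009 -0.0005  0.0778]
[-0.57  0.33  1.27 -0.    1.53  0.39]
```

```bash
python3 jog.py '.0211 -.0376 .0001 .0009 0 .0778;.0211 -.0376 .0001 .0009 0 .0778;.0211 -.0376 .0001 .0009 0 .0778;.0211 -.0376 .0001 .0009 0 .0778;.0211 -.0376 .0001 .0009 0 .0778;.0211 -.0376 .0001 .0009 0 .0778;.0211 -.0376 .0001 .0009 0 .0778;.0211 -.0376 .0001 .0009 0 .0778'; python3 jog.py '0 0 0 0 0 0;0 0 0 0 0 0'; python3 bail.py .6 0 0
```

```text
t: 38.6
position: [0.5844, 0.0508, 0.4003]
tcp_rot: [-3.136, 0.004, -0.014]
contact_force: [0.3, -0.3, 0.5]
grip_width: 0.0601
gripper_force: 0.0
t: 38.8
position: [0.5842, 0.0494, 0.3999]
tcp_rot: [-3.136, 0.005, -0.009]
contact_force: [-0.0, -0.2, -0.1]
grip_width: 0.06
gripper_force: 0.0
[0.585  0.0486 0.3144]
total [0.0012 0.0013 0.0854] [-0.006  0.005  0.002] | rows 2 : [0.0005 0.0006 0.0427] [-0.0028  0.0023  0.0011]
[0.   0.31 1.31 0.01 1.52 1.58]
```

Grip and tip at the same time, then shake it well at the bottom.

```bash
python3 jog.py '.001 .001 .03 -.006 .005 0;0 0 .035 0 0 0;0 0 .020 0 0 0;0 0 0 0 0 0;0 0 0 0 0 0'; python3 jog.py '0 0 0 0 0 0;0 0 0 0 0 0;0 0 0 0 0 0;0 0 0 0 0 0;0 0 0 0 0 0;0 0 0 0 0 0' 0; python3 bail.py .6 0 0;  python3 jog.py '0 -.014 0 -.0375 0 0;0 -.014 .0005 -.0375 0 0;0 -.014 .0016 -.0375 0 0;0 -.0138 .0026 -.0375 0 0;0 -.0136 .0036 -.0375 0 0;0 -.0133 .0046 -.0375 0 0;0 -.0129 .0056 -.0375 0 0;0 -.0124 .0066 -.0375 0 0'; python3 jog.py '0 -.0119 .0075 -.0375 0 0;0 -.0113 .0084 -.0375 0 0;0 -.0106 .0092 -.0375 0 0;0 -.0099 .0099 -.0375 0 0;0 -.0092 .0107 -.0375 0 0;0 -.0083 .0113 -.0375 0 0;0 -.0075 .0119 -.0375 0 0;0 -.0065 .0124 -.0375 0 0'; python3 bail.py 2.4 .6 0
```

```text
t: 39.3
position: [0.5853, 0.0472, 0.3167]
tcp_rot: [3.141, -0.002, -0.012]
contact_force: [0.2, 0.6, 0.5]
grip_width: 0.0598
gripper_force: 0.0
t: 39.9
position: [0.5853, 0.0481, 0.316]
tcp_rot: [3.141, -0.002, -0.011]
contact_force: [1.2, -0.0, 0.2]
grip_width: 0.0172
gripper_force: 30.1
[0.585  0.0486 0.3144]
total [-0.0003 -0.0004  0.0016] [ 0.    -0.002 -0.   ] | rows 1 : [-0.0003 -0.0004  0.0016] [ 0.0002 -0.0019 -0.    ]
[ 0.    0.35  1.45 -0.    1.33  1.58]
t: 40.7
position: [0.5875, 0.1501, 0.2784]
tcp_rot: [2.839, -0.005, -0.011]
contact_force: [4.5, -5.5, 2.7]
grip_width: 0.0172
gripper_force: 30.0
t: 41.5
position: [0.5879, 0.1838, 0.1748]
tcp_rot: [2.539, -0.004, -0.01]
contact_force: [2.7, -3.4, 7.1]
grip_width: 0.017
gripper_force: 30.0
[0.5865 0.1843 0.1733]
total [-0.0015 -0.0013  0.0011] [ 0.002 -0.004 -0.002] | rows 1 : [-0.0015 -0.0013  0.0011] [ 0.0023 -0.0042 -0.0018]
[ 0.44  0.69  1.39 -0.55  1.39  2.22]
```

```bash
cat > d.py <<'E'
from h import *
import sys,os
f,K,r,t=cam("scene"); g=cv2.cvtColor(f,cv2.COLOR_BGR2GRAY)[236:268,226:262]
f2=cam("top")[0]; g2=cv2.cvtColor(f2,cv2.COLOR_BGR2GRAY)[172:226,205:262]
if len(sys.argv)>1: 
    for y in g: print("".join(" .:-=+*#%@"[min(9,int(v)//26)] for v in y))
    for y in g2[::2]: print("".join(" .:-=+*#%@"[min(9,int(v)//26)] for v in y))
E
python3 jog.py '-.0015 -.003 .0055 0 0 0;0 0 0 0 0 0;0 .0131 -.0213 0 0 0;0 -.0131 .0213 0 0 0;0 .0131 -.0213 0 0 0;0 -.0131 .0213 0 0 0;0 0 0 0 0 0;0 0 0 0 0 0'; python3 bail.py 2.45 .6 0; python3 d.py p
```

```text
t: 42.3
position: [0.5868, 0.1836, 0.1683]
tcp_rot: [2.543, -0.005, -0.01]
contact_force: [6.5, 2.1, 1.8]
grip_width: 0.0171
gripper_force: 30.0
[0.5865 0.1833 0.1671]
total [-0.0004 -0.0005  0.0012] [-0.001 -0.005 -0.002] | rows 1 : [-0.0004 -0.0005  0.0012] [-0.001  -0.0047 -0.002 ]
[ 0.44  0.69  1.4  -0.55  1.37  2.22]
....::::::::::.:::.:::..:::.::.::::.
.. ..::::::::::::::.:::::..::.:::...
 ....:::::::::..:.:::::.:::.:::::::.
......:::::::..::..::::::.::.::...::
 .. ...:::::::::.:.:.::.::::::.:::::
  .. ..::::::::::::.:::::::.:::..:..
...   ..:::::::::::..:::::..:::.::..
.  .....:::::::::::.::::....:.::::.:
.........:::::::::::::.:::.:.:::::.:
..........::::::::.::::..:.:.:::::::
..........::::::::.::::::.::.:..::.:
..........:::::::::.::.::::....::.:.
...........:::::::::..::::.::..:::.:
...........-::::::::::.::..:.:.::.::
..........:+=::::::::.:..::::::.::::
.....:.:.::**=::::::::::::::.::::::.
...:.::.:.=##+:::::::.::..:..::::.::
....:.::::+**+-::::::.::.::::.:.::::
......:::.-=++=::::::::::::::.:...::
.......:::-==+=-:::::::.:::::::...::
..:.:.....-=+++=-::::::::::..::.::::
[... 1273 characters left out ...]
=-==
.....::::::::::::=@@@@@**=============================---
:...::::::::::::::-#@@@@@#=============-.::::::::::::---+
....::::::::::::::..:=%@@-=-+==========:::==::::::::::.==
@%=::::::::::::::::....-=-....:+===----:.....:::...:::...
:::-----:-----+======+++===================+==+:::::.....
*+=:::::::::::.........:.:..............::::===++**#*****
  .::::::::::::-------.....:::::::..-==+****##*=--:::::::
 ..:::::::::----:::-:::---=-------.:::::.::::::::::::::::
 ..:::::::::--::-----:.::.......:::::-----====::::::.:+@%
.............:-::::--:-@@%-::::.::::::::::-+++++++.:::+%%
:..     ..       ... .         :::::::::::--------::::*%%
=::::-:-::::::-----------------:::::::::::::::::::::::..:
```

```bash
python3 jog.py '0 .0109 -.0197 0 0 0;0 .0143 -.0174 0 0 0;0 .0171 -.0146 0 0 0;0 -.0171 .0146 0 0 0;0 -.0143 .0174 0 0 0;0 -.0109 .0197 0 0 0;0 0 0 0 0 0;0 0 0 0 0 0'; python3 jog.py '0 .0109 -.0197 0 0 0;0 .0143 -.0174 0 0 0;0 -.0143 .0174 0 0 0;0 -.0109 .0197 0 0 0;0 0 0 0 0 0;0 0 0 0 0 0;0 0 0 0 0 0;0 0 0 0 0 0'; python3 bail.py 2.4 .6 0
```

```text
t: 43.2
position: [0.5862, 0.1834, 0.1678]
tcp_rot: [2.542, -0.003, -0.011]
contact_force: [4.5, 1.1, 0.2]
grip_width: 0.0169
gripper_force: 30.0
t: 44.0
position: [0.5863, 0.1836, 0.1685]
tcp_rot: [2.543, -0.004, -0.011]
contact_force: [3.9, 1.8, 1.1]
grip_width: 0.0173
gripper_force: 30.0
[0.5865 0.1843 0.1733]
total [ 0.0002  0.0021 -0.0043] [-0.001 -0.004 -0.002] | rows 1 : [ 0.0002  0.0021 -0.0043] [-0.0013 -0.0035 -0.0018]
[ 0.44  0.69  1.4  -0.54  1.37  2.22]
```

Back to 0.6 rad, release, and check before latching.

```bash
python3 jog.py '0 .0083 -.0152 .0333 0 0;0 .0069 -.0104 .0333 0 0;0 .0076 -.01 .0333 0 0;0 .0082 -.0094 .0333 0 0;0 .0088 -.0089 .0333 0 0;0 .0094 -.0083 .0333 0 0;0 .0099 -.0076 .0333 0 0;0 .0104 -.0069 .0333 0 0'; python3 jog.py '0 .0108 -.0062 .0333 0 0;0 .0112 -.0055 .0333 0 0;0 .0116 -.0047 .0333 0 0;0 .0119 -.004 .0333 0 0;0 .0121 -.0032 .0333 0 0;0 .0123 -.0023 .0333 0 0;0 .0124 -.0015 .0333 0 0;0 .0125 -.0007 .0333 0 0';python3 jog.py '.0015 .0125 .0001 .0333 0 0;0 .0125 .001 .0333 0 0;0 0 0 0 0 0'; python3 jog.py '0 0 0 0 0 0;0 0 0 0 0 0;0 0 0 0 0 0' .05; python3 jog.py '0 0 -.04 0 0 0;0 0 -.04 0 0 0;0 .045 -.01 0 0 0;0 .045 0 0 0 0;0 .045 0 0 0 0;0 .045 0 0 0 0;0 .045 0 0 0 0;0 .03 0 0 0 0'; python3 blk.py
```

```text
t: 44.8
position: [0.5852, 0.1602, 0.2684]
tcp_rot: [2.813, -0.004, -0.01]
contact_force: [0.8, 6.5, 4.5]
grip_width: 0.017
gripper_force: 30.0
t: 45.6
position: [0.5834, 0.0732, 0.3146]
tcp_rot: [3.077, -0.001, -0.011]
contact_force: [-3.0, 3.7, 3.8]
grip_width: 0.0175
gripper_force: 30.0
t: 45.9
position: [0.5838, 0.0467, 0.3143]
tcp_rot: [-3.141, 0.002, -0.013]
contact_force: [-9.0, 0.4, 5.0]
grip_width: 0.0172
gripper_force: 30.0
t: 46.2
position: [0.5852, 0.0481, 0.3141]
tcp_rot: [3.141, -0.002, -0.011]
contact_force: [0.5, 0.7, -0.5]
grip_width: 0.0366
gripper_force: 0.0
t: 47.0
position: [0.5819, -0.2096, 0.4041]
tcp_rot: [3.141, -0.001, -0.012]
contact_force: [0.9, 1.0, 0.0]
grip_width: 0.05
gripper_force: 0.0
top tray poly [[283, 222], [285, 176], [227, 174], [224, 221]]
[225, 174, 31, 40, 790] [0.609 0.114 0.015]
[255, 175, 31, 39, 702] [0.608 0.018 0.015]
[281, 192, 4, 18, 49] [ 0.583 -0.019  0.015]
[250, 202, 7, 2, 12] [0.574 0.068 0.015]
[256, 217, 14, 6, 53] [0.523 0.038 0.015]
[278, 219, 6, 4, 20] [ 0.522 -0.014  0.015]
[248, 220, 7, 2, 14] [0.52  0.072 0.015]
===- ...
[... 3678 characters left out ...]
:-++++++=-:.........:--=--=--==------=----==------::---------
:::::::::::==+--:............:--------------=-------------:::---------
::::::::::::.................:---------=----=-------------:::---------
:::::::::...................:--=------==---=--------------::----------
.::::::.....................--------=--=------------------::----------
.............................--------=-=------------------::----------
.............................-----------------------------::----------
.............................:--=-----------------------:::::---------
.............................:-----:::-----------=---::::::::---------
..........................::::---=-:::-------=----::::::::::::--------
```

The view is identical to the one after the first tip. The patch also fits sunlight: the light comes from the far side at about 50°, so it lights the floor only beyond x ≈ -25 mm, which projects to row 198. At the start the blocks shaded that area. So the patch is lit floor and the pot is empty. Regrip and latch.

```bash
python3 jog.py '.002 -.03 0 0 0 0;0 -.045 0 0 0 0;0 -.045 0 0 0 0;0 -.045 0 0 0 0;0 -.045 0 0 0 0;0 -.045 0 0 0 0;0 0 0 0 0 0;0 0 0 0 0 0';python3 bail.py .6 0 0
```

```text
t: 47.9
position: [0.5868, 0.0495, 0.4041]
tcp_rot: [3.141, -0.002, -0.008]
contact_force: [1.0, 0.2, 0.1]
grip_width: 0.0502
gripper_force: 0.0
[0.585  0.0486 0.3144]
total [-0.002   0.0009  0.0897] [ 0.001 -0.002  0.003] | rows 2 : [-0.001   0.0005  0.0449] [ 0.0004 -0.0009  0.0013]
[ 0.01  0.31  1.3  -0.    1.53  1.58]
```

```bash
python3 jog.py '-.002 .001 .03 0 0 0;0 0 .035 0 0 0;0 0 .025 0 0 0;0 0 0 0 0 0;0 0 0 0 0 0'; python3 jog.py '0 0 0 0 0 0;0 0 0 0 0 0;0 0 0 0 0 0;0 0 0 0 0 0;0 0 0 0 0 0;0 0 0 0 0 0' 0;python3 jog.py '0 .0124 .0018 0 0 0;0 .0121 .003 0 0 0;0 .0118 .0042 0 0 0;0 .0113 .0054 0 0 0;0 .0053 .003 0 0 0;0 .0054 .0035 0 0 0;0 0 0 0 0 0'; python3 jog.py '0 .004 .0035 0 0 0;0 .004 .0035 0 0 0;0 .003 .0026 0 0 0;0 .002 .0018 0 0 0;0 0 0 0 0 0;0 0 0 0 0 0'; python3 bail.py 0 0 0
```

```text
t: 48.4
position: [0.5855, 0.0463, 0.315]
tcp_rot: [3.141, -0.002, -0.012]
contact_force: [0.2, -0.2, 0.6]
grip_width: 0.05
gripper_force: 0.0
t: 49.0
position: [0.5853, 0.0469, 0.3144]
tcp_rot: [3.141, -0.002, -0.011]
contact_force: [0.0, -0.2, 2.8]
grip_width: 0.017
gripper_force: 30.0
t: 49.7
position: [0.5843, -0.0127, 0.2925]
tcp_rot: [3.14, -0.0, -0.012]
contact_force: [-0.8, -4.6, -3.6]
grip_width: 0.0171
gripper_force: 30.0
t: 50.3
position: [0.585, -0.0203, 0.2855]
tcp_rot: [-3.135, -0.006, -0.01]
contact_force: [-11.5, 26.8, 28.8]
grip_width: 0.0172
gripper_force: 30.0
[ 0.5842 -0.0196  0.286 ]
total [-0.0007 -0.0007 -0.0005] [-0.006 -0.006  0.002] | rows 1 : [-0.0007 -0.0007 -0.0005] [-0.0064 -0.0058  0.0015]
[-0.12  0.37  1.5   0.01  1.26  1.46]
```

On the back stop. Relax, release, clear off and check.

```bash
python3 jog.py '0 -.004 -.003 0 0 0;0 0 0 0 0 0;0 0 0 0 0 0'; python3 jog.py '0 0 0 0 0 0;0 0 0 0 0 0;0 0 0 0 0 0' .04; python3 jog.py '0 0 -.03 0 0 0;0 0 -.04 0 0 0;0 0 -.04 0 0 0;0 .045 -.01 0 0 0;0 .045 0 0 0 0;0 .045 0 0 0 0;0 .045 0 0 0 0;0 .02 0 0 0 0'; python3 jog.py '0 0 0 0 0 0;0 0 0 0 0 0;0 0 0 0 0 0'
python3 - <<'E'
from h import *
f,K,r,t=cam("top"); g=cv2.cvtColor(f,cv2.COLOR_BGR2GRAY); f0=cv2.imread("pics/top0.png",0)
for n,(y0,y1,x0,x1) in dict(bail=(150,195,274,290),pin=(212,230,275,295),rim=(156,175,225,280),meter=(235,272,120,180),cutter=(242,265,180,218),reel=(240,268,285,310),can=(165,195,320,345),trayL=(172,190,203,225)).items():
    print(n,np.abs(g[y0:y1,x0:x1].astype(int)-f0[y0:y1,x0:x1]).mean().round(1))
for y in range(185,212): print(y,"".join(" .:-=+*#%@"[min(9,int(v)//26)] for v in g[y,222:275]))
print("patch BGR",f[200,250:258].mean(0),"floor",f[185,250:258].mean(0),"block",f[199,226:230].mean(0))
E
```

```text
t: 50.6
position: [0.5848, -0.02, 0.2857]
tcp_rot: [3.142, -0.003, -0.011]
contact_force: [-4.0, 3.8, 11.1]
grip_width: 0.0173
gripper_force: 30.0
t: 50.9
position: [0.5846, -0.0208, 0.2844]
tcp_rot: [3.141, -0.001, -0.011]
contact_force: [1.1, -0.0, -0.2]
grip_width: 0.0363
gripper_force: 0.0
t: 51.7
position: [0.5815, -0.2238, 0.4042]
tcp_rot: [3.14, -0.001, -0.014]
contact_force: [-0.4, -0.6, 0.4]
grip_width: 0.0404
gripper_force: 0.0
t: 52.0
position: [0.5823, -0.219, 0.4051]
tcp_rot: [3.141, -0.002, -0.01]
contact_force: [-0.4, 1.2, 0.7]
grip_width: 0.0398
gripper_force: 0.0
bail 2.2
pin 2.6
rim 4.1
meter 2.3
cutter 2.6
reel 22.1
can 17.5
trayL 3.3
185 .:...-@=--------+++++++++++++++++++++++++++++++++---@
186 ......@#-=------+++++++++++++++++++++++++++++++++--=@
187 .....:@@-=-----=+++++++++++++++++++++++++++++++++--#%
188 :-::::=@===----++++++++++++++++++++++++++++++++++=-@*
189 :::::::@*==----++++++++++++++++++++++++++++++++++=*%#
190 :::::::%@:==---++++++++++++++++++++++++++++++++++-@*%
191 :::::::-%%===--=++++++++++++++++++++++++++++++++++@+%
192 ::::::.:%@===--=++++++++++++
[... 524 characters left out ...]
%%%%%%+%@@*------==+#%%
202 =@@@@@@@@@@-.:....:-*@@@%#%#%+*#*#%@@#+-.----::==+%%%
203 =@@@@@@@@@==:.....*# :=##@@@@@@@@@%+=:------.::==*%@+
204 :-#@@@@@@*--....:@@@#@=.::-=#------::-----:..:----:::
205 ::-+@@@@%-=....:%@@@@@-.::::::::::::.:--=-.:---------
206 :..:=%@@-=:.:..+@@#@@@-.::::::::::::::-----------....
207 ::..:-*==:....:*#*@@@@-.:::::::::::--------::........
208 :-....-=-......:+@@@@@- .....::::::---::.....::......
209 ::.::..:..:::-:-@@@@@@@-=::::::::::........:.:..:=+@%
210 :..::.....:..--.-@@@@@@@=::::................:-==%@@#
211 -..:::...:..:::.:=@@@@@@...:-:::....:::.::::--==-----
patch BGR [219.875 222.5   221.125] floor [138.    140.125 139.875] block [239.25 243.5  243.5 ]
```

```bash
python3 -c "
from cell import arm
print(arm.job_done())"
```

```text
the job is handed in; nothing more can be done
None
```

I handed the job in at about 52 s: the pot is back upright on its latch and looks empty, and the mallet is on the bench; I saw two blocks in the tray and infer the third is there too, hidden under the pot (I ran the knock-and-tip twice, having mistaken sunlight on the pot floor for a leftover block).

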